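Stand the stoppered tube in its carrier and clip the cover on

ROBOT

A 7-joint arm with a two-finger parallel gripper is mounted at the origin on the work surface. World frame = base frame: x ahead of the robot, y to its left, z up, the work surface at z = 0. Lengths are in m, angles in rad, forces in N, time in s.
With the tool pointing down it reaches from about 0.425 to 0.875 m from the base axis. Payload 8.4 kg.
Tool frame: the origin (TCP) lies on the mounting face of the last link; the fingertips stand 173 mm ahead of it and the grasp point (between the pads) lies 155 mm ahead of it; z points along the fingers, y is the direction in which the jaws open and shut (so a half turn about z gives the same grasp; the last joint's range is limited). The gripper opens to 85 mm and grips with 20 to 120 N. Pads are 22 mm wide; open, the fingers measure 114 mm over their backs; the gripper's body (76 mm by 85 mm) begins 54 mm behind the grasp point. The pads swing forward as they close: fully open they stand 13 mm farther back than shut.
Start: joints at [-1.298, 0.333, 0.04, 1.465, -0.013, 1.343, -0.059], TCP at [0.236, 0.606, 0.405] pointing down, gripper open.
Joint ranges: [-2.58, 2.58], [-0.38, 2.09], [-1.3, 1.39], [0.25, 2.4], [-1.5, 4.64], [0.08, 2.09], [-2.65, 2.65]. Speed limits (rad/s): [2.22, 2.22, 2.79, 2.79, 3.14, 3.14, 3.14].

INTERFACE

Orientations are given as a 3x3 rotation matrix whose columns are the frame's x, y, z axes.
In Python, from bench import ctrl gives the robot as it stands.
- The arm moves only by the tool arm_command, never from a script. Its arguments are lists of equal length, an entry for each row: "fingers": the finger opening in mm, from 0 to 85.4; "dp": the shift along the tool's x, y, z in mm, a list of three; "delta_rot": the turn, a rotation vector about the tool's x, y, z in degrees, a list of three. A call has exactly 10 rows; each row shifts and turns the pose as measured when the row begins, along the tool's axes as they then stand; what a row does not reach is not made up. A row lasts 1/8 s, in which the tool goes at most 62.5 mm and 10.7 degrees, less where a joint would pass 70% of its speed; a pose out of reach is approached as far as the arm can. A call is refused whole if a number of a shift passes 62.5 or a number of a turn 10.7, either way. A call with a gripper value outside its range is refused whole. The fingers move at their own pace and stop on an object; "newtons" is the grip in N (left out, the last holds). Time passes only in rows, so rows that do not move let the fingers close, or fill a call up. It gives the time, the measured TCP pose, the force and the opening at its end, in the units of the state.
- ctrl.sense(): the state, without advancing time (a new reading comes with each control period).
- ctrl.read_camera(name): name is "scene" or "top" or "wrist"; returns the picture (420x560x3 uint8, red, green, blue); there is no depth.
- ctrl.calibration(name): a dict with "intrinsics" (3x3 intrinsics, pixels), "dist_coeffs" ([k1, k2, p1, p2, k3] as OpenCV has them; the pictures are not rectified), "R" (3x3) and "t" (3): a world point X has camera coordinates R X + t; the wrist camera has in their place "tool_from_camera" (4x4, takes a point from camera to tool coordinates, whose origin is the TCP and whose axes are the flange's). Camera axes: x right, y down, z forward; pixel columns grow to the right and rows downward; lengths in m; the calibration is good to about 2 mm. A picture is of the moment at which its call begins: read the wrist's pose just before it. calibration takes no time and is no camera call.
- ctrl.finish_job(): hands the job in, once; it reports no verdict.
The state is a dict: "t": time; "q": joint angles; "joint_vel": joint speeds; "joint_efforts": joint torques, N m; "tool_pos": TCP position; "tool_rot": TCP orientation; "ft_force": force on the tool from outside, world axes, zero at the start; "moment": the same for the moment, N m; "finger_gap": finger opening in m.
Only numpy, scipy, OpenCV 4.12 (cv2) and the standard library are available. Lean on these libraries where they do the work, as an engineer would, in place of code of your own. Each camera call takes 0.05 s, during which the arm holds its last target.

TASK

Take the stoppered glass tube out of the leaning wooden rest, stand it upright and fully down in the bore of the grey carrier block, and let go of it. Then put the white cover over it and press it straight down until both clip arms have snapped under the carrier's rim and the cover sits fully home. Do not knock over or push about the beaker, the funnel or the wash bottle.

Things in the scene. Friction and masses are not known exactly. Their poses are not given: they have to be found in the camera images.
- carrier: Fixed grey plastic block 100 mm high with one vertical bore in its middle. Origin: centre of its underside, on the bench; z up. Its top is a rim plate 90 mm (x) by 80 mm (y), 10 mm thick; below that it is 84 by 64 mm, so the rim overhangs 8 mm at the +y and -y sides, where the clips catch. Foot plate 110 by 76 mm. Yaw within 0.5 rad; a half turn makes no difference.
- bore_mouth (a point): Centre of the bore's mouth, in the carrier's top face, 100 mm above the bench. The mouth is 36 mm across for the first 10 mm of depth, then narrows with a 3 mm chamfer to 28 mm; flat floor 88 mm below this point. Axes as the carrier's.
- tube_mid (a point): Loose glass tube with black rubber stopper, 130 mm long, 70 g. Point: mid-length, on its axis; z towards the stopper. Glass 25 mm diameter, foot tapered to 14 mm. It starts in the rest leaning about 0.5 rad, upper end to the rest's -x side (towards the robot), its y axis level; it slides out along its axis. Fully down in the bore this point is 77 mm above the carrier's underside.
- stopper (a point): Centre of the tube's stopper, on the axis, 50 mm along z from tube_mid: a plain cylinder 28 mm diameter, 30 mm long, the place to grip (across the tube's y, gripper tilted along the tube, or from above). With the tube fully down the stopper spans 12 to 42 mm above the carrier's top.
- rest: Fixed wooden stand that holds the tube leaning. Origin on the underside, on the bench. Base board 12 mm thick, 76 mm wide, from 68 mm on the -x side to 52 mm on the +x side. On it a square pocket, 38 mm wide outside, 66 mm long, tilted 0.5 rad with its mouth towards -x; it covers the lower 61 mm of the tube. Yaw within 0.35 rad.
- cover_mid (a point): Loose white cover, 200 g, 106 mm high, standing upright. Point: on its axis, 53 mm above its underside; z up. Hood 84 mm (x) by 80 mm (y), open below. A skirt at +x and -x with flared foot (106 mm over both) straddles the rim with 2 mm play; a clip arm at +y and -y (96 mm over both) has an inward tooth, sloped beneath. Its x goes along the carrier's x, either way round.
- cover_rib (a point): Middle of the grip rib on top of the cover, 39.5 mm above cover_mid: a solid bar 20 mm thick in x, 64 mm long in y, 27 mm high; grip it across x from above. The teeth meet the rim with this point 186 mm above the carrier's underside; the push peaks at 12 to 20 N near 179 mm, falls to a few N, and the arms snap in at 168 mm. Fully home (hood on the rim) it is at 166.5 mm.
- clip_a (a joint): Clip arm on the cover's +y side, on a sprung root 40 mm above the cover's underside. Rad: 0 at rest, growing as the arm spreads outward, 0.11 to 0.18 as the tooth passes the rim, back to 0 when snapped under it.
- clip_b (a joint): The same for the clip arm on the cover's -y side.
- beaker: Loose glass beaker, 72 mm across, 95 mm high; a bystander. Origin: centre of its underside.
- funnel: Loose white plastic filter funnel standing mouth down, 74 mm across, 90 mm high; a bystander. Origin: centre of its underside.
- wash_bottle: Loose white wash bottle, 72 mm across, 200 mm high with its bent spout; a bystander. Origin: centre of its underside.
Things that resemble listed ones, but are neither listed nor needed, are in the scene too. What is shaped like the part that bears cover_mid but green or yellow is not meant.

How it is judged:
On the way:
1. the tube stands upright, fully down in the carrier's bore, and is let go, the cover not yet on (x of tube_mid in the frame of carrier between -0.006 and 0.006 m and y of tube_mid in the frame of carrier between -0.006 and 0.006 m and z of tube_mid in the frame of carrier between 0.072 and 0.081 m and angle between the z axis of tube_mid and the z axis of carrier, either way round below 0.08 rad and contact force between the fingers and tube below 0.1 N and distance between cover_mid and carrier above 0.18 m), for 0.2 s.
At the end, for the whole second after the job is handed in: Tube in the bore: middle within 6 mm of its axis, 72 to 81 mm above the carrier's underside, within 0.08 rad of the bore. Cover clipped on: middle within 5 mm of the carrier's axis in x and y, 123 to 129.5 mm above its underside, level within 0.05 rad, both clips below 0.06 rad (x of cover_mid in the frame of carrier between -0.005 and 0.005 m and y of cover_mid in the frame of carrier between -0.005 and 0.005 m and z of cover_mid in the frame of carrier between 0.123 and 0.1295 m and angle between cover_mid's own z axis and vertical below 0.05 rad and value of joint each of clip_a, clip_b below 0.06 rad and x of tube_mid in the frame of carrier between -0.006 and 0.006 m and y of tube_mid in the frame of carrier between -0.006 and 0.006 m and z of tube_mid in the frame of carrier between 0.072 and 0.081 m and angle between the z axis of tube_mid and the z axis of carrier, either way round below 0.08 rad); the robot touches nothing.
It fails at once if the beaker is pushed more than 30 mm or tipped (distance of beaker from where it was at the start of the episode above 0.03 m or angle between beaker's own z axis and vertical above 0.4 rad).
It fails at once if the funnel is pushed more than 30 mm or tipped (distance of funnel from where it was at the start of the episode above 0.03 m or angle between funnel's own z axis and vertical above 0.4 rad).
It fails at once if the wash bottle is pushed more than 30 mm or tipped (distance of wash_bottle from where it was at the start of the episode above 0.03 m or angle between wash_bottle's own z axis and vertical above 0.4 rad).
It also fails if it takes over 64 s, if anything falls off the work surface, if the arm or the gripper's body presses on something with over 40 N, if the wrist force passes 120 N, or if a joint passes its speed limit or range.

## Working session

There is one attempt and no reset: what is moved stays moved. The work goes in short steps, Python scripts to look and compute and a tool call to move; the robot and the scene stay as the last step left them, time stands still between calls to the robot, and variables do not carry over. Pictures are saved under pics/ and viewed, and the job is handed in when it is done.

Besides the shell and the picture viewer there is one more tool, called after "Request:" as name(argument=value, ...) on one line, values as JSON. arm_command: Moves the arm, as the interface text tells. Its arguments: {"type":"object","properties":{"fingers":{"type":"array"},"dp":{"type":"array"},"delta_rot":{"type":"array"},"newtons":{"type":"number"}},"required":["fingers","dp","delta_rot"]}

```bash
ls; mkdir -p pics; python3 - <<'E'
from bench import ctrl
import cv2,numpy as np
np.set_printoptions(precision=4,suppress=True)
for n in ['scene','top','wrist']:
    s=ctrl.sense()
    im=ctrl.read_camera(n); cv2.imwrite(f'pics/{n}0.png',cv2.cvtColor(im,cv2.COLOR_RGB2BGR))
    print(n,ctrl.calibration(n))
print(s)
E
```

```text
pics
scene {'intrinsics': array([[400.7301,   0.    , 280.4672],
       [  0.    , 400.7301, 206.6633],
       [  0.    ,   0.    ,   1.    ]]), 'dist_coeffs': array([-0.0961,  0.    ,  0.    ,  0.    ,  0.    ]), 'R': array([[-0.3546,  0.935 , -0.0066],
       [ 0.5207,  0.1915, -0.832 ],
       [-0.7766, -0.2985, -0.5547]]), 't': array([ 0.1388, -0.2277,  1.5809])}
top {'intrinsics': array([[432.0709,   0.    , 288.0383],
       [  0.    , 432.0709, 201.2292],
       [  0.    ,   0.    ,   1.    ]]), 'dist_coeffs': array([0.0348, 0.    , 0.    , 0.    , 0.    ]), 'R': array([[-0.0222, -0.9993, -0.0288],
       [-0.996 ,  0.0246, -0.0858],
       [ 0.0865,  0.0268, -0.9959]]), 't': array([0.1117, 0.5665, 1.0265])}
wrist {'intrinsics': array([[347.5296,   0.    , 282.6732],
       [  0.    , 347.5296, 213.8776],
       [  0.    ,   0.    ,   1.    ]]), 'dist_coeffs': array([-0.075,  0.   ,  0.   ,  0.   ,  0.   ]), 'tool_from_camera': array([[-0.0004, -0.9639, -0.2663,  0.0681],
       [ 1.    , -0.0001, -0.0009,  0.0012],
       [ 0.0008, -0.2663,  0.9639,  0.031 ],
       [ 0.    ,  0.    ,  0.    ,  1.    ]])}
{'t': 0.1, 'q': array([-1.2982,  0.3338,  0.0399,  1.4662, -0.0134,  1.3433, -0.0585]), 'joint_vel': array([ 0.0003, -0.0029, -0.0001, -0.0008,  0.0001, -0.0001, -0.001 ]), 'joint_efforts': array([  0.0046, -66.0013,   1.3708, -40.648 ,   0.0171,   0.0088,
         0.0001]), 'tool_pos': array([0.2361, 0.6054, 0.4039]), 'tool_rot': array([[-0.9317,  0.3633, -0.0004],
       [ 0.3633,  0.9317, -0.0014],
       [-0.0001, -0.0015, -1.    ]]), 'ft_force': array([0.4209, 0.2784, 0.0047]), 'moment': array([-0.009 ,  0.0212,  0.0282]), 'finger_gap': 0.08516780675482859}
```

View pics/scene0.png

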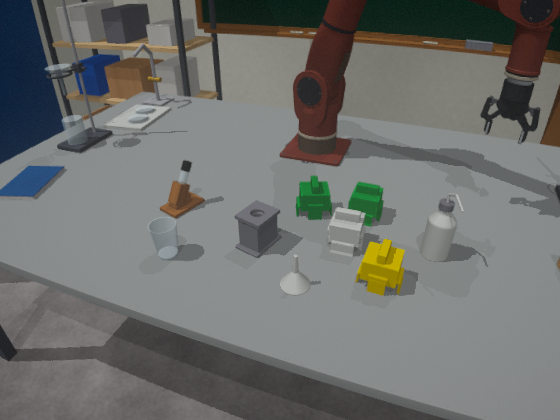

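View pics/top0.png

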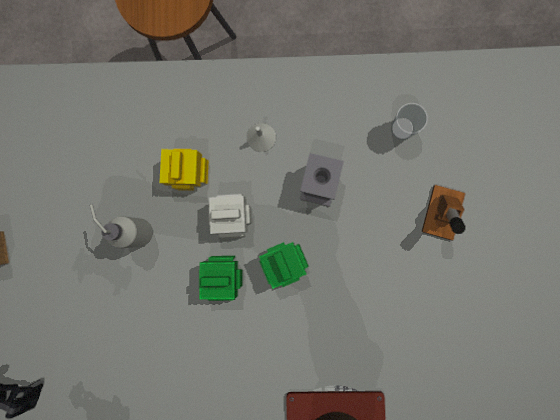

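View pics/wrist0.png

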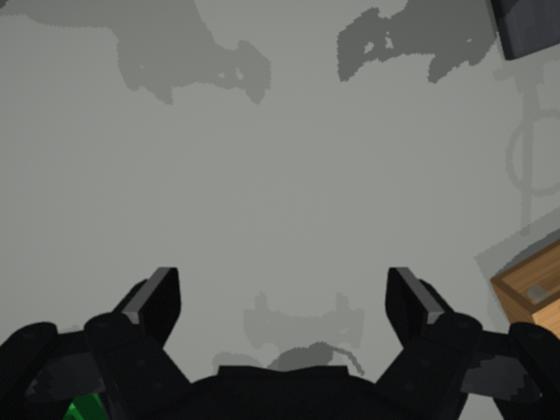

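White cover: top (228,215), with look-alikes green (220,278), green (284,264) and yellow (184,168). The wash bottle at (120,232) and funnel at (262,138) are also white. The tube and stopper are at (455,220) in the brown rest, and the carrier is at (322,175). Next I'll take close crops.

```bash
cat > h.py <<'E'
import cv2,numpy as np
from bench import ctrl
np.set_printoptions(precision=4,suppress=True)
def ray(n,uv,s=None):
    c=ctrl.calibration(n)
    p=cv2.undistortPoints(np.array(uv,float).reshape(-1,1,2),c['intrinsics'],c['dist_coeffs']).reshape(-1,2)
    d=np.c_[p,np.ones(len(p))]
    if n=='wrist':
        T=c['tool_from_camera'];R=s['tool_rot']@T[:3,:3];o=s['tool_pos']+s['tool_rot']@T[:3,3]
    else: R=c['R'].T;o=-R@c['t']
    d=d@R.T
    return o,d/np.linalg.norm(d,axis=1)[:,None]
def onz(n,uv,z,s=None):
    o,d=ray(n,uv,s); return o+d*((z-o[2])/d[:,2])[:,None]
def proj(n,X,s=None):
    c=ctrl.calibration(n);X=np.array(X,float).reshape(-1,3)
    if n=='wrist':
        T=c['tool_from_camera'];R=s['tool_rot']@T[:3,:3];o=s['tool_pos']+s['tool_rot']@T[:3,3];R=R.T;t=-R@o
    else:R,t=c['R'],c['t']
    return cv2.projectPoints(X,cv2.Rodrigues(R)[0],t,c['intrinsics'],c['dist_coeffs'])[0].reshape(-1,2)
def snap(n,name):
    s=ctrl.sense();im=cv2.cvtColor(ctrl.read_camera(n),cv2.COLOR_RGB2BGR);cv2.imwrite(f'pics/{name}.png',im);return s,im
def tri(A,B):
    # A,B=(o,d) single rays
    (o1,d1),(o2,d2)=A,B
    M=np.c_[d1,-d2];k=np.linalg.lstsq(M,o2-o1,rcond=None)[0]
    p,q=o1+k[0]*d1,o2+k[1]*d2
    return (p+q)/2,np.linalg.norm(p-q)
E
python3 - <<'E'
from h import *
im=cv2.imread('pics/top0.png')
a=cv2.resize(im[135:215,285:355],None,fx=5,fy=5,interpolation=cv2.INTER_CUBIC)
b=cv2.resize(im[175:255,410:480],None,fx=5,fy=5,interpolation=cv2.INTER_CUBIC)
cv2.imwrite('pics/c1.png',np.hstack([a,b]))
a=cv2.resize(im[185:245,195:265],None,fx=5,fy=5,interpolation=cv2.INTER_CUBIC)
im=cv2.imread('pics/scene0.png')
b=cv2.resize(im[200:260,315:385],None,fx=5,fy=5,interpolation=cv2.INTER_CUBIC)
cv2.imwrite('pics/c2.png',np.hstack([a,b]))
a=cv2.resize(im[155:220,155:215],None,fx=5,fy=5,interpolation=cv2.INTER_CUBIC)
b=cv2.resize(im[195:260,230:290],None,fx=5,fy=5,interpolation=cv2.INTER_CUBIC)
cv2.imwrite('pics/c3.png',np.hstack([a,b]))
E
```

```text
(no output)
```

View pics/c1.png

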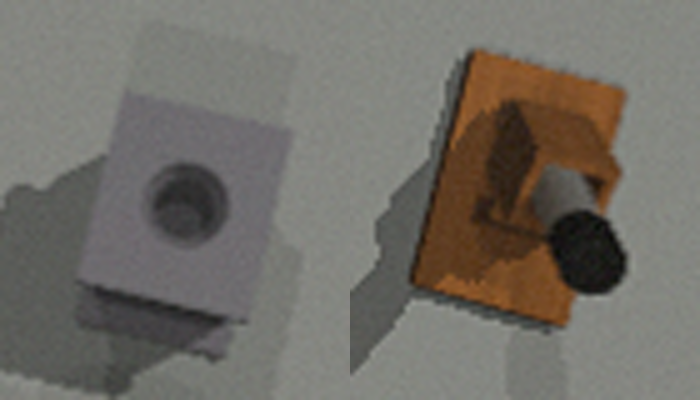

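View pics/c2.png

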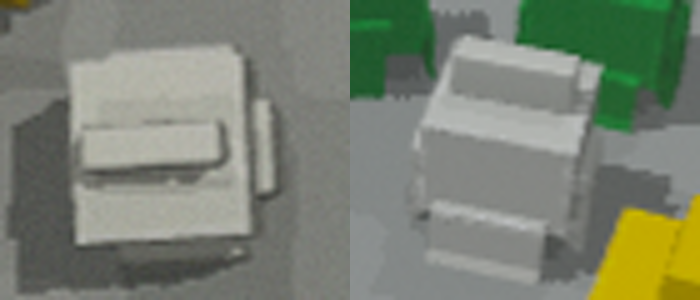

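View pics/c3.png

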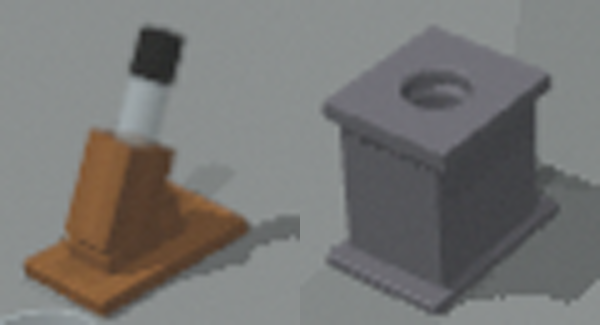

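```bash
python3 - <<'E'
from h import *
P=onz('top',[(310,153.6),(343.6,160.6),(334.6,199.4),(300.6,191)],.1);print('carrier top',P,P.mean(0))
Q=onz('scene',[(256.6,200.4),(280.2,211.4),(258.6,228),(234.6,216.6)],.1);print('scene',Q,Q.mean(0))
for X in (P,):
    e=X[0]-X[3];print('yaw x',np.arctan2(e[1],e[0]));e=X[1]-X[2];print(np.arctan2(e[1],e[0]),[np.linalg.norm(X[i]-X[i-1]) for i in range(4)])
print('bore',onz('top',[(285+188/5,135+203/5)],.1), onz('scene',[(230+137/5,195+90/5)],.1))
P=onz('top',[(435.6,184.6),(465.4,193.4),(453.6,240),(422.4,231.4)],.012);print('rest',P,P.mean(0))
for a,b in((0,3),(1,2)):
    e=P[a]-P[b];print('yaw',np.arctan2(e[1],e[0]))
print([np.linalg.norm(P[i]-P[i-1]) for i in range(4)])
# stopper centre by two views
im=cv2.imread('pics/top0.png');sub=im[175:255,440:480]
m=(sub.max(2)<45).astype(np.uint8);n,l,st,c=cv2.connectedComponentsWithStats(m);i=1+np.argmax(st[1:,4]);ct=c[i]+[440,175];print(ct,st[i])
im=cv2.imread('pics/scene0.png');sub=im[155:190,170:205]
m=(sub.max(2)<60).astype(np.uint8);n,l,st,c=cv2.connectedComponentsWithStats(m);i=1+np.argmax(st[1:,4]);cs=c[i]+[170,155];print(cs,st[i])
o,d=ray('top',ct);o2,d2=ray('scene',cs);print('stopper',tri((o,d[0]),(o2,d2[0])))
# cover rib top
P=onz('top',[(195+81/5,185+127/5),(195+219/5,185+121/5),(195+223/5,185+163/5),(195+84/5,185+172/5)],.106);print('rib',P,P.mean(0))
print([np.linalg.norm(P[i]-P[i-1]) for i in range(4)])
E
```

```text
carrier top [[ 0.6703  0.0439  0.1   ]
 [ 0.652  -0.0319  0.1   ]
 [ 0.5641 -0.0088  0.1   ]
 [ 0.5851  0.0674  0.1   ]] [0.6179 0.0176 0.1   ]
scene [[ 0.5654 -0.0026  0.1   ]
 [ 0.5927  0.0763  0.1   ]
 [ 0.6785  0.0521  0.1   ]
 [ 0.6551 -0.0249  0.1   ]] [0.6229 0.0252 0.1   ]
yaw x -0.26938419161846566
-0.25697212308217315 [np.float64(0.0884025160078947), np.float64(0.0779431148065286), np.float64(0.09093687721331864), np.float64(0.07903006329963391)]
bore [[0.6189 0.0167 0.1   ]] [[0.62   0.0235 0.1   ]]
rest [[ 0.602  -0.2626  0.012 ]
 [ 0.5786 -0.3325  0.012 ]
 [ 0.4665 -0.2982  0.012 ]
 [ 0.4887 -0.2253  0.012 ]] [ 0.534  -0.2796  0.012 ]
yaw -0.31823643746243724
yaw -0.297209631999684
[np.float64(0.11924827701188914), np.float64(0.0737795044576981), np.float64(0.11719705663583475), np.float64(0.07626262082423457)]
[456.8087 224.9399] [  9  42  16  17 183]
[185.88   165.5467] [12  6  9 10 75]
stopper (array([ 0.4992, -0.2653,  0.1273]), np.float64(0.0031619609824248924))
rib [[0.5455 0.27   0.106 ]
 [0.5467 0.2076 0.106 ]
 [0.5277 0.206  0.106 ]
 [0.5252 0.2687 0.106 ]] [0.5363 0.2381 0.106 ]
[np.float64(0.020364131502833872), np.float64(0.06241606161346974), np.float64(0.019036484816853667), np.float64(0.06280658444007693)]
```

Request:
arm_command(fingers=[85,85,85,85,85,85,85,85,85,85], dp=[[-46,-26,-2],[-52,-29,-2],[-52,-29,-2],[-52,-29,-2],[-52,-29,-2],[-52,-29,-2],[-52,-29,-2],[-52,-29,-2],[0,0,0],[0,0,0]], delta_rot=[[0,0,0],[0,0,0],[0,0,0],[0,0,0],[0,0,0],[0,0,0],[0,0,0],[0,0,0],[0,0,0],[0,0,0]])

```text
t: 1.4
tool_pos: [0.5427, 0.2321, 0.4176]
tool_rot: [[-0.932, 0.361, -0.003], [0.361, 0.932, -0.004], [0.001, -0.005, -1.0]]
ft_force: [-0.3, 0.3, -0.0]
finger_gap: 0.0852
```

```bash
python3 - <<'E'
from h import *
import pickle
s,im=snap('wrist','w1');pickle.dump(s,open('w1.pkl','wb'))
E
```

```text
(no output)
```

View pics/w1.png

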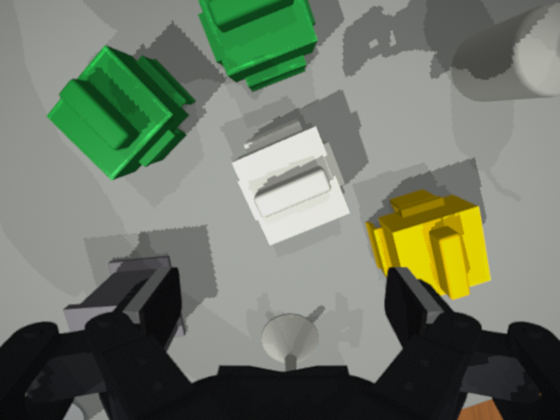

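Request:
arm_command(fingers=[85,85,85,85,85,85,85,85,85,85], dp=[[-20,-22,0],[-26,-29,0],[-26,-29,0],[-26,-29,0],[-26,-29,0],[-26,-29,0],[0,0,0],[0,0,0],[0,0,0],[0,0,0]], delta_rot=[[0,0,0],[0,0,0],[0,0,0],[0,0,0],[0,0,0],[0,0,0],[0,0,0],[0,0,0],[0,0,0],[0,0,0]])

```text
t: 2.7
tool_pos: [0.6218, 0.0337, 0.4164]
tool_rot: [[-0.942, 0.337, -0.006], [0.337, 0.942, -0.001], [0.006, -0.003, -1.0]]
ft_force: [0.2, 0.4, 0.1]
finger_gap: 0.0847
```

```bash
python3 - <<'E'
from h import *
import pickle
s,im=snap('wrist','w2');pickle.dump(s,open('w2.pkl','wb'));print(s['tool_pos'])
E
```

```text
[0.6218 0.0337 0.4164]
```

View pics/w2.png

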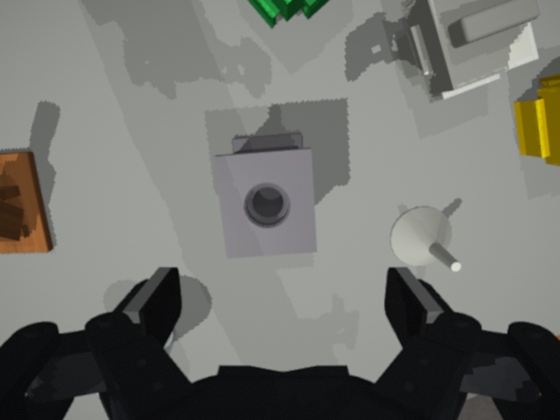

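```bash
python3 - <<'E'
from h import *
import pickle
im=cv2.imread('pics/w2.png');b=cv2.imread('pics/w1.png')
cv2.imwrite('pics/c4.png',np.hstack([cv2.resize(im[140:270,205:330],None,fx=3,fy=3,interpolation=cv2.INTER_CUBIC),cv2.resize(b[120:250,225:355],None,fx=3,fy=3,interpolation=cv2.INTER_CUBIC)]))
E
```

```text
(no output)
```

View pics/c4.png

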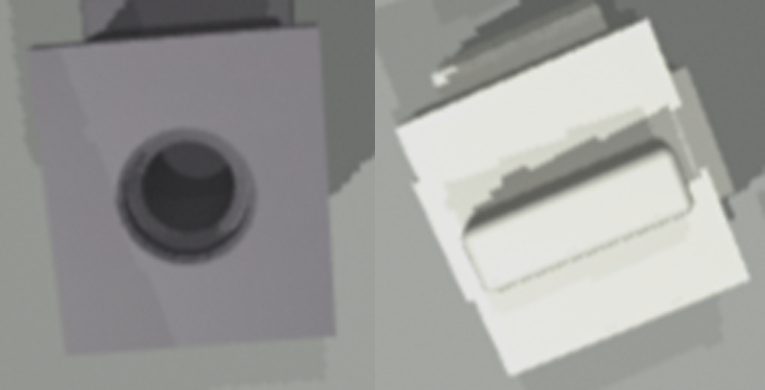

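```bash
python3 - <<'E'
from h import *
import pickle
s2=pickle.load(open('w2.pkl','rb'));s1=pickle.load(open('w1.pkl','rb'))
print('bore',onz('wrist',[(267.2,205.3)],.1,s2))
P=onz('wrist',[(214.3,156),(310.7,148.3),(316.7,251.7),(227.3,258)],.1,s2);print(P,P.mean(0),[np.linalg.norm(P[i]-P[i-1]) for i in range(4)])
for a,b in((3,0),(2,1),):
    e=P[a]-P[b];print('yaw',np.arctan2(e[1],e[0]))
for a,b in((0,1),(3,2),):
    e=P[b]-P[a];print('yaw',np.arctan2(-e[0],e[1]))
q=np.array([(463,232),(668,147),(692,205),(488,292)],float);q=np.c_[225+(q[:,0]-375)/3,120+q[:,1]/3]
P=onz('wrist',q,.106,s1);print('rib',P,P.mean(0),[np.linalg.norm(P[i]-P[i-1]) for i in range(4)])
for a,b in((0,1),(3,2)):
    e=P[b]-P[a];print('yaw',np.arctan2(-e[0],e[1]))
# hood corners z=.079
q=np.array([(397,130),(647,20),(748,280),(512,375)],float);q=np.c_[225+(q[:,0]-375)/3,120+q[:,1]/3]
P=onz('wrist',q,.079,s1);print('hood',P,P.mean(0),[np.linalg.norm(P[i]-P[i-1]) for i in range(4)])
# predicted pixel in wrist of stopper and self check
print(proj('wrist',[.499,-.265,.127],s2))
E
```

```text
bore [[0.6188 0.0209 0.1   ]]
[[ 0.5651 -0.0055  0.1   ]
 [ 0.5859  0.0708  0.1   ]
 [ 0.6727  0.0473  0.1   ]
 [ 0.6519 -0.0291  0.1   ]] [0.6189 0.0209 0.1   ] [np.float64(0.08987306703905319), np.float64(0.07906257364615847), np.float64(0.08990791523301633), np.float64(0.07916776933666891)]
yaw -0.2656674049437213
yaw -0.26449758839845744
yaw -0.26602179270760906
yaw -0.2664607264052626
rib [[0.5293 0.2115 0.106 ]
 [0.5275 0.2721 0.106 ]
 [0.5449 0.2729 0.106 ]
 [0.5477 0.2115 0.106 ]] [0.5373 0.242  0.106 ] [np.float64(0.018443451320149074), np.float64(0.06064098184710355), np.float64(0.01741181738189783), np.float64(0.0615159451454362)]
yaw 0.029594374268408177
yaw 0.04626157108831793
hood [[0.4984 0.2006 0.079 ]
 [0.4953 0.2802 0.079 ]
 [0.5794 0.2828 0.079 ]
 [0.5821 0.2039 0.079 ]] [0.5388 0.2419 0.079 ] [np.float64(0.08373438705384331), np.float64(0.07967296716065521), np.float64(0.08414233885252974), np.float64(0.07895937732460223)]
[[-93.5921 194.8454]]
```

```bash
cat >> h.py <<'E'
from scipy.spatial.transform import Rotation as Rn
def Rt(y,z):
    z=np.array(z,float);z/=np.linalg.norm(z);y=np.array(y,float);y=y-z*(y@z);y/=np.linalg.norm(y)
    return np.c_[np.cross(y,z),y,z]
def plan(p,R,n,s=None):
    s=s or ctrl.sense();p0=s['tool_pos'];R0=s['tool_rot'];rv=Rn.from_matrix(R0.T@R).as_rotvec()
    print('from',p0,'dist mm',np.linalg.norm(p-p0)*1e3,'rot deg',np.degrees(rv))
    for i in range(n):
        Ri=R0@Rn.from_rotvec(rv*i/n).as_matrix()
        print(i,np.round(Ri.T@(p-p0)/n*1e3,1).tolist(),np.round(np.degrees(rv)/n,2).tolist())
E
python3 - <<'E'
from h import *
a=np.array([-.4565,.1463,.8776]);S=np.array([.499,-.265,.127])
plan(S+a*.255,Rt([.305,.952,0],-a),8)
E
```

```text
from [0.6218 0.0337 0.4164] dist mm 360.3895009639074 rot deg [ -0.6142 -28.9791  -1.8328]
0 [17.1, -40.8, 8.4] [-0.08, -3.62, -0.23]
1 [17.8, -40.8, 7.3] [-0.08, -3.62, -0.23]
2 [18.4, -40.7, 6.1] [-0.08, -3.62, -0.23]
3 [18.9, -40.6, 4.8] [-0.08, -3.62, -0.23]
4 [19.3, -40.6, 3.6] [-0.08, -3.62, -0.23]
5 [19.6, -40.5, 2.3] [-0.08, -3.62, -0.23]
6 [19.9, -40.4, 1.0] [-0.08, -3.62, -0.23]
7 [20.1, -40.3, -0.3] [-0.08, -3.62, -0.23]
```

Request:
arm_command(fingers=[85,85,85,85,85,85,85,85,85,85], dp=[[17,-41,8],[18,-41,7],[18,-41,6],[19,-41,5],[19,-41,3.5],[20,-40.5,2],[20,-40.5,1],[20,-40,0],[0,0,0],[0,0,0]], delta_rot=[[0,-3.6,-0.2],[0,-3.6,-0.2],[0,-3.6,-0.2],[0,-3.6,-0.2],[0,-3.6,-0.2],[0,-3.6,-0.2],[0,-3.6,-0.2],[0,-3.6,-0.2],[0,0,0],[0,0,0]])

```text
t: 4.0
tool_pos: [0.3764, -0.2327, 0.3502]
tool_rot: [[-0.829, 0.303, 0.47], [0.261, 0.953, -0.154], [-0.495, -0.005, -0.869]]
ft_force: [-0.6, 0.3, 0.2]
finger_gap: 0.0852
```

```bash
python3 - <<'E'
from h import *
import pickle
s,im=snap('wrist','w3');pickle.dump(s,open('w3.pkl','wb'));print(s['tool_pos'],s['q'])
print(proj('wrist',[.499,-.265,.127],s))
E
```

```text
[ 0.3764 -0.2327  0.3502] [-0.2686 -0.3628  0.6352  2.2486  0.2793  0.6823  1.4838]
[[292.1408 221.0434]]
```

View pics/w3.png

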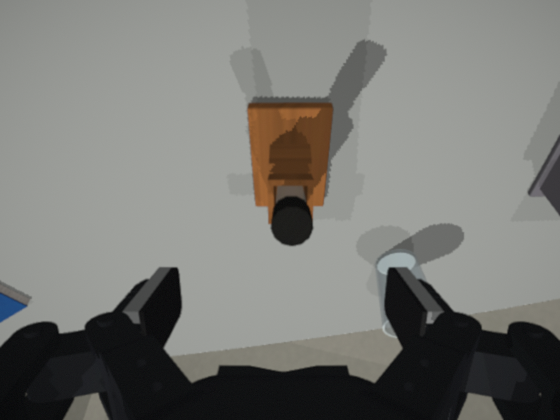

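```bash
python3 - <<'E'
from h import *
import pickle
s=pickle.load(open('w3.pkl','rb'));im=cv2.imread('pics/w3.png')
sub=im[185:255,262:322];m=(sub.max(2)<40).astype(np.uint8)
n,l,st,c=cv2.connectedComponentsWithStats(m);i=1+np.argmax(st[1:,4]);print(c[i]+[262,185],st[i]+[262,185,0,0,0])
cv2.imwrite('pics/c5.png',cv2.resize(sub,None,fx=7,fy=7,interpolation=cv2.INTER_CUBIC))
a=np.array([-.4565,.1463,.8776]);S=np.array([.499,-.265,.127])
print(proj('wrist',[S+a*.015,S-a*.015,S-a*.03],s))
E
```

```text
[291.4428 220.4363] [ 272  197   40   48 1547]
[[292.6639 228.1782]
 [291.6772 214.7277]
 [291.2637 209.0985]]
```

View pics/c5.png

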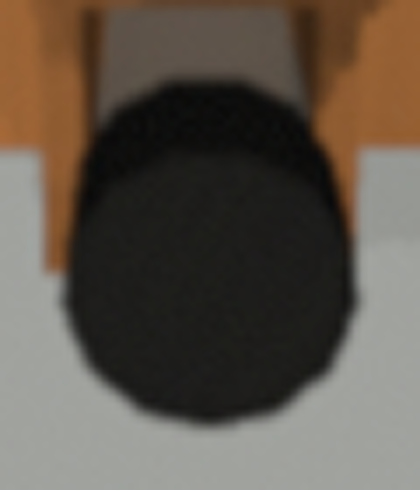

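```bash
python3 - <<'E'
from h import *
a=np.array([-.4565,.1463,.8776]);S=np.array([.4975,-.2645,.126])
a/=np.linalg.norm(a)
plan(S+a*.157,Rt([.305,.952,0],-a),5)
E
```

```text
from [ 0.3765 -0.2327  0.3501] dist mm 99.81620994635696 rot deg [-0.1816  0.9955  0.2818]
0 [-0.1, 1.4, 19.9] [-0.04, 0.2, 0.06]
1 [-0.2, 1.4, 19.9] [-0.04, 0.2, 0.06]
2 [-0.2, 1.4, 19.9] [-0.04, 0.2, 0.06]
3 [-0.3, 1.4, 19.9] [-0.04, 0.2, 0.06]
4 [-0.4, 1.4, 19.9] [-0.04, 0.2, 0.06]
```

Request:
arm_command(fingers=[85,85,85,85,85,85,85,85,85,85], dp=[[0,4,8],[0,3,12],[0,0,20],[0,0,20],[0,0,20],[0,0,12],[0,0,5],[-1,0,2],[0,0,0],[0,0,0]], delta_rot=[[0,0.5,0.1],[0,0.5,0.1],[0,0,0],[0,0,0],[0,0,0],[0,0,0],[0,0,0],[0,0,0],[0,0,0],[0,0,0]])

```text
t: 5.3
tool_pos: [0.4321, -0.236, 0.2567]
tool_rot: [[-0.844, 0.297, 0.447], [0.254, 0.955, -0.153], [-0.472, -0.016, -0.881]]
ft_force: [-0.7, -1.0, 0.3]
finger_gap: 0.0845
```

```bash
python3 - <<'E'
from h import *
a=np.array([-.4565,.1463,.8776]);S=np.array([.4975,-.2645,.126])
a/=np.linalg.norm(a)
s,im=snap('wrist','w4')
plan(S+a*.157,Rt([.305,.952,0],-a),1)
E
```

```text
from [ 0.432  -0.236   0.2568] dist mm 10.894422111603486 rot deg [-0.5342 -0.4433  0.8623]
0 [0.5, -7.3, -8.1] [-0.53, -0.44, 0.86]
```

View pics/w4.png

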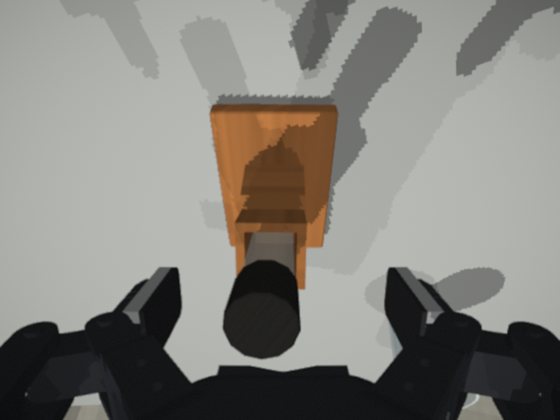

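Request:
arm_command(fingers=[85,85,85,85,85,85,85,85,85,85], dp=[[0,-3.5,-4],[0,-3.5,-4],[0,0,0],[0,0,0],[0,0,0],[0,0,0],[0,0,0],[0,0,0],[0,0,0],[0,0,0]], delta_rot=[[-0.3,-0.2,0.4],[-0.3,-0.2,0.4],[0,0,0],[0,0,0],[0,0,0],[0,0,0],[0,0,0],[0,0,0],[0,0,0],[0,0,0]])

```text
t: 6.6
tool_pos: [0.4257, -0.2421, 0.2649]
tool_rot: [[-0.835, 0.305, 0.458], [0.269, 0.952, -0.144], [-0.48, 0.003, -0.877]]
ft_force: [-0.1, 0.3, 1.1]
finger_gap: 0.0848
```

```bash
python3 - <<'E'
from h import *
a=np.array([-.4565,.1463,.8776]);S=np.array([.4975,-.2645,.126])
a/=np.linalg.norm(a)
s,im=snap('wrist','w5')
plan(S+a*.157,Rt([.305,.952,0],-a),1)
E
```

```text
from [ 0.4258 -0.2421  0.2649] dist mm 1.2993298927500565 rot deg [ 0.1441  0.0622 -0.0528]
0 [0.7, 0.6, 0.9] [0.14, 0.06, -0.05]
```

View pics/w5.png

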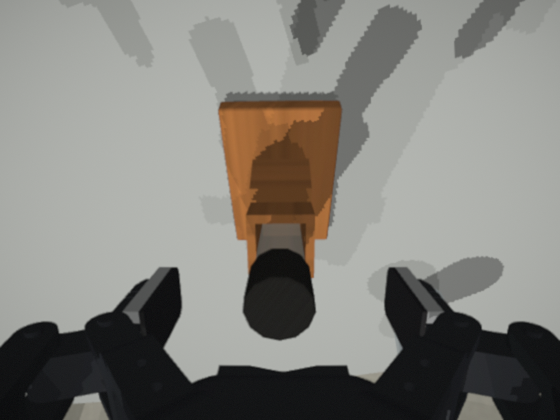

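```bash
python3 - <<'E'
from h import *
im=cv2.imread('pics/w5.png');sub=im[235:350,230:330]
cv2.imwrite('pics/c6.png',cv2.resize(cv2.convertScaleAbs(sub,alpha=2.5),None,fx=5,fy=5,interpolation=cv2.INTER_CUBIC))
E
```

```text
(no output)
```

View pics/c6.png

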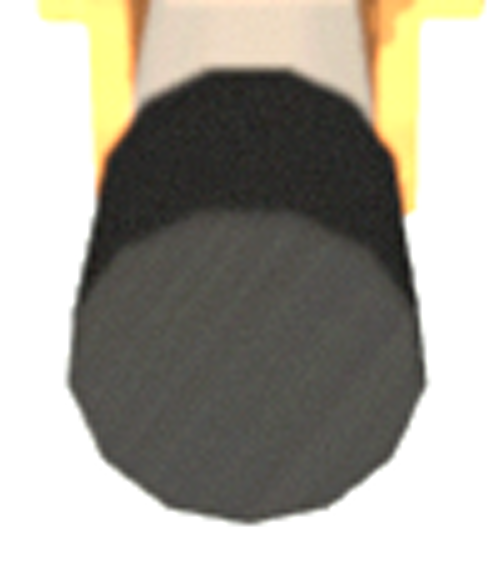

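```bash
python3 - <<'E'
from h import *
import pickle
s3=pickle.load(open('w3.pkl','rb'));s5=ctrl.sense()
f3=(292.1,225.5);f5=(279.5,308)
o3,d3=ray('wrist',[f3],s3);o5,d5=ray('wrist',[f5],s5)
F,e=tri((o3,d3[0]),(o5,d5[0]));print('face',F,e)
a=np.array([-.4565,.1463,.8776]);a/=np.linalg.norm(a);S=F-a*.015;print('S',S)
for s in(s3,s5):
    print('tool',s['tool_rot'].T@(S-s['tool_pos']))
    # predicted width
    y=s['tool_rot'][:,1]*.014
    P=proj('wrist',[F-y,F+y],s);print(P[1,0]-P[0,0])
S0=np.array([.4975,-.2645,.126]);F0=S0+a*.015
P=proj('wrist',[F0-y,F0+y],s5);print(P)
# top, scene of face est
for n in('top','scene'): print(n,proj(n,[S,F,S0,F0]))
E
```

```text
face [ 0.4923 -0.2632  0.1376] 3.23640771197128e-05
S [ 0.4991 -0.2654  0.1244]
tool [0.0015 0.0071 0.259 ]
43.52672162163776
tool [-0.     -0.0001  0.1602]
75.17342449451732
[[242.009  309.0692]
 [318.6032 309.135 ]]
top [[455.6666 225.3539]
 [457.0213 228.4104]
 [455.5627 226.1031]
 [456.9184 229.1765]]
scene [[185.4826 166.2485]
 [186.74   161.4903]
 [185.9495 165.5898]
 [187.2082 160.8309]]
```

Request:
arm_command(fingers=[85,85,85,85,20,20,20,20,20,20], dp=[[0,0,3],[0,0,3],[0,0,0],[0,0,0],[0,0,0],[0,0,0],[0,0,0],[0,0,0],[0,0,0],[0,0,0]], delta_rot=[[0,0,0],[0,0,0],[0,0,0],[0,0,0],[0,0,0],[0,0,0],[0,0,0],[0,0,0],[0,0,0],[0,0,0]], newtons=40)

```text
t: 7.9
tool_pos: [0.4286, -0.2433, 0.2594]
tool_rot: [[-0.835, 0.305, 0.458], [0.269, 0.952, -0.144], [-0.48, 0.003, -0.877]]
ft_force: [-1.4, 0.8, 1.8]
finger_gap: 0.0269
```

```bash
python3 - <<'E'
from h import *
s,im=snap('wrist','w6');print(s['tool_pos'],s['tool_rot'],s['finger_gap'],s['ft_force'])
E
```

```text
[ 0.4286 -0.2433  0.2594] [[-0.8348  0.3051  0.4582]
 [ 0.2689  0.9523 -0.1443]
 [-0.4804  0.0027 -0.877 ]] 0.026928370275546235 [-1.4131  0.7912  1.8232]
```

View pics/w6.png

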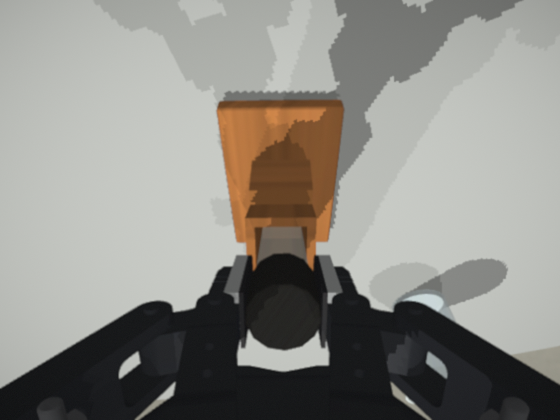

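Request:
arm_command(fingers=[20,20,20,20,20,20,20,20,20,20], dp=[[0,0,-5],[0,0,-10],[0,0,-12],[0,0,-12],[0,0,-12],[0,0,-12],[0,0,-10],[0,0,-5],[0,0,0],[0,0,0]], delta_rot=[[0,0,0],[0,0,0],[0,0,0],[0,0,0],[0,0,0],[0,0,0],[0,0,0],[0,0,0],[0,0,0],[0,0,0]])

```text
t: 9.2
tool_pos: [0.3916, -0.2308, 0.3295]
tool_rot: [[-0.836, 0.304, 0.457], [0.268, 0.953, -0.145], [-0.48, 0.001, -0.877]]
ft_force: [-0.3, -0.4, -1.3]
finger_gap: 0.0272
```

```bash
python3 - <<'E'
from h import *
s=ctrl.sense();print(s['tool_pos'],s['q'],s['finger_gap'],s['ft_force'])
plan(np.array([.47,-.19,.40]),Rt([.305,.952,0],[0,0,-1]),6)
E
```

```text
[ 0.3916 -0.2308  0.3295] [-0.3165 -0.2978  0.6881  2.2487  0.244   0.6345  1.4981] 0.02722434054596995 [-0.2862 -0.4104 -1.3202]
from [ 0.3916 -0.2308  0.3295] dist mm 113.03898592939349 rot deg [ 0.0908 28.6608  0.0289]
0 [-14.7, 10.5, -5.3] [0.02, 4.78, 0.0]
1 [-14.2, 10.5, -6.5] [0.02, 4.78, 0.0]
2 [-13.6, 10.5, -7.7] [0.02, 4.78, 0.0]
3 [-13.0, 10.5, -8.8] [0.02, 4.78, 0.0]
4 [-12.2, 10.5, -9.9] [0.02, 4.78, 0.0]
5 [-11.3, 10.5, -10.8] [0.02, 4.78, 0.0]
```

Request:
arm_command(fingers=[20,20,20,20,20,20,20,20,20,20], dp=[[-8,0,-8],[-10,0,-10],[-14,10,-6],[-14,10,-7],[-14,10,-8],[-13,10,-9],[-12,10,-10],[-11,10,-10],[0,0,0],[0,0,0]], delta_rot=[[0,0,0],[0,0,0],[0,4.8,0],[0,4.8,0],[0,4.8,0],[0,4.8,0],[0,4.8,0],[0,4.8,0],[0,0,0],[0,0,0]])

```text
t: 10.45
tool_pos: [0.4808, -0.1928, 0.4344]
tool_rot: [[-0.954, 0.301, -0.009], [0.301, 0.954, 0.005], [0.01, 0.002, -1.0]]
ft_force: [0.3, 0.1, -0.6]
finger_gap: 0.0269
```

```bash
python3 - <<'E'
from h import *
s,im=snap('wrist','w7');print(s['tool_pos'],s['q'],s['finger_gap'],s['ft_force'])
snap('scene','s7')
plan(np.array([.6189,.0209,.40]),Rt([.305,.952,0],[0,0,-1]),6)
E
```

```text
[ 0.4808 -0.1928  0.4344] [-0.4112  0.0377  0.7368  1.7639 -0.0274  1.36    1.5961] 0.026879803052376024 [ 0.2891  0.0692 -0.6023]
from [ 0.4805 -0.1926  0.4344] dist mm 256.7996342723745 rot deg [ 0.1444 -0.6029  0.2411]
0 [-11.3, 40.9, 5.7] [0.02, -0.1, 0.04]
1 [-11.3, 40.9, 5.7] [0.02, -0.1, 0.04]
2 [-11.3, 40.9, 5.7] [0.02, -0.1, 0.04]
3 [-11.2, 40.9, 5.7] [0.02, -0.1, 0.04]
4 [-11.2, 40.9, 5.7] [0.02, -0.1, 0.04]
5 [-11.2, 40.9, 5.7] [0.02, -0.1, 0.04]
```

View pics/w7.png

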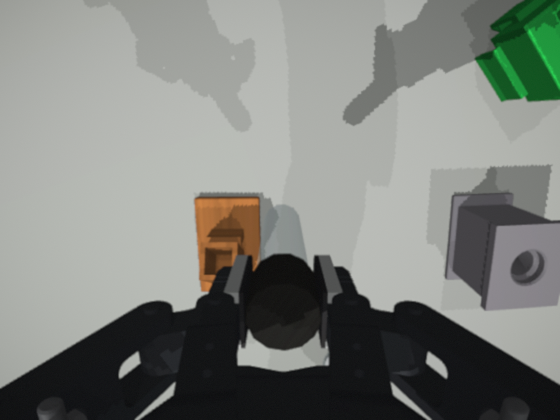

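View pics/s7.png

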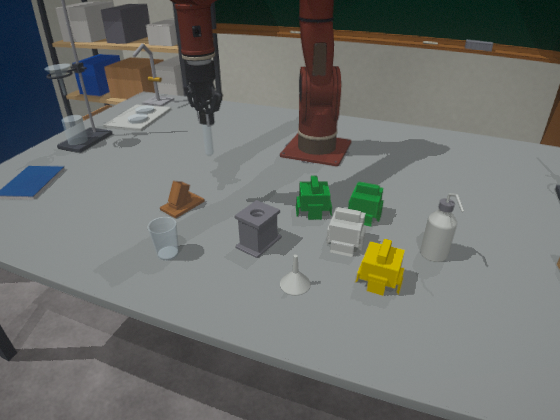

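Request:
arm_command(fingers=[20,20,20,20,20,20,20,20,20,20], dp=[[-8,30,2],[-11,41,4],[-11,41,5],[-11,41,6],[-11,41,6],[-11,41,5],[-3,10,2],[0,0,0],[0,0,0],[0,0,0]], delta_rot=[[0,0,0],[0,-0.3,0],[0,-0.3,0],[0,0,0],[0,0,0],[0,0,0],[0,0,0],[0,0,0],[0,0,0],[0,0,0]])

```text
t: 11.8
tool_pos: [0.6158, 0.0188, 0.4064]
tool_rot: [[-0.95, 0.312, 0.011], [0.312, 0.95, 0.006], [-0.009, 0.009, -1.0]]
ft_force: [-0.4, -0.2, -0.5]
finger_gap: 0.0267
```

```bash
python3 - <<'E'
from h import *
s,im=snap('wrist','w8')
plan(np.array([.6189,.0209,.395]),Rt([.305,.952,0],[0,0,-1]),1)
cv2.imwrite('pics/c8.png',cv2.resize(im[150:420,200:380],None,fx=2,fy=2,interpolation=cv2.INTER_CUBIC))
E
```

```text
from [0.6158 0.0187 0.4065] dist mm 12.122284855700764 rot deg [ 0.5298  0.5087 -0.4392]
0 [-2.1, 3.0, 11.6] [0.53, 0.51, -0.44]
```

View pics/c8.png

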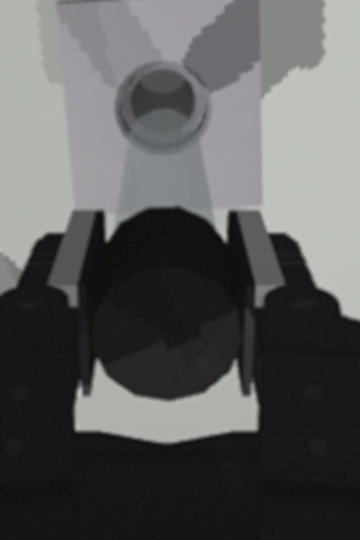

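Request:
arm_command(fingers=[20,20,20,20,20,20,20,20,20,20], dp=[[-1,1.5,5],[-1,1.5,5],[0,0,6],[0,0,6],[0,0,5],[0,0,4],[0,0,0],[0,0,0],[0,0,0],[0,0,0]], delta_rot=[[0.2,0.2,-0.2],[0.3,0.3,-0.2],[0,0,0],[0,0,0],[0,0,0],[0,0,0],[0,0,0],[0,0,0],[0,0,0],[0,0,0]])

```text
t: 13.1
tool_pos: [0.6187, 0.0201, 0.3735]
tool_rot: [[-0.952, 0.306, -0.0], [0.306, 0.952, 0.0], [0.0, 0.0, -1.0]]
ft_force: [-0.7, -0.0, -0.6]
finger_gap: 0.027
```

```bash
python3 - <<'E'
from h import *
s,im=snap('wrist','w9')
plan(np.array([.6189,.0209,.375]),Rt([.305,.952,0],[0,0,-1]),1)
cv2.imwrite('pics/c9.png',cv2.resize(im[150:350,200:360],None,fx=3,fy=3,interpolation=cv2.INTER_CUBIC))
E
```

```text
from [0.6187 0.0201 0.3735] dist mm 1.6843394600863657 rot deg [ 0.0032 -0.0156 -0.0821]
0 [0.0, 0.8, -1.5] [0.0, -0.02, -0.08]
```

View pics/c9.png

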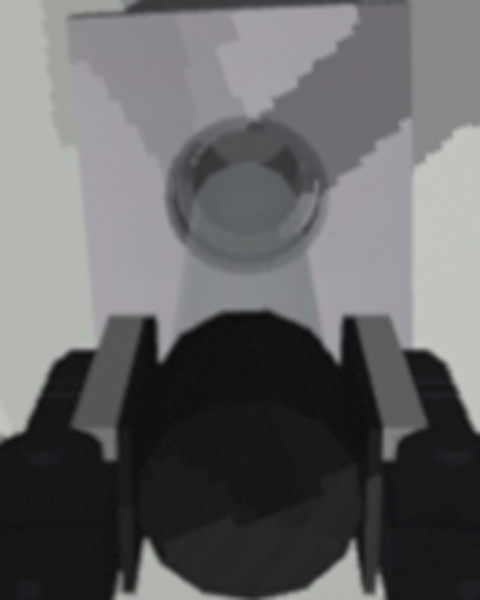

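Request:
arm_command(fingers=[20,20,20,20,20,20,20,20,20,20], dp=[[0,0.5,6],[0,0,10],[0,0,10],[0,0,10],[0,0,10],[0,0,10],[0,0,10],[0,0,8],[0,0,4],[0,0,0]], delta_rot=[[0,0,0],[0,0,0],[0,0,0],[0,0,0],[0,0,0],[0,0,0],[0,0,0],[0,0,0],[0,0,0],[0,0,0]])

```text
t: 14.4
tool_pos: [0.6185, 0.0207, 0.2889]
tool_rot: [[-0.952, 0.306, -0.002], [0.306, 0.952, -0.0], [0.002, -0.001, -1.0]]
ft_force: [-0.1, -0.3, -1.0]
finger_gap: 0.0265
```

```bash
python3 - <<'E'
from h import *
s=ctrl.sense();print(s['ft_force'],s['moment'],s['finger_gap'])
plan(np.array([.6189,.0209,.282]),Rt([.305,.952,0],[0,0,-1]),1)
E
```

```text
[-0.1346 -0.2759 -1.0046] [ 0.0127  0.0056 -0.0359] 0.02652959417973796
from [0.6185 0.0207 0.2889] dist mm 6.950858548431187 rot deg [-0.0452 -0.0952 -0.081 ]
0 [-0.4, 0.3, 6.9] [-0.05, -0.1, -0.08]
```

Request:
arm_command(fingers=[20,20,20,20,60,60,60,60,60,60], dp=[[0,0,2.5],[0,0,2.5],[0,0,1],[0,0,0],[0,0,0],[0,0,0],[0,0,0],[0,0,0],[0,0,0],[0,0,0]], delta_rot=[[0,0,0],[0,0,0],[0,0,0],[0,0,0],[0,0,0],[0,0,0],[0,0,0],[0,0,0],[0,0,0],[0,0,0]])

```text
t: 15.65
tool_pos: [0.619, 0.0207, 0.2839]
tool_rot: [[-0.952, 0.306, 0.001], [0.306, 0.952, 0.0], [-0.0, 0.0, -1.0]]
ft_force: [0.1, -0.7, -0.2]
finger_gap: 0.0601
```

Request:
arm_command(fingers=[60,60,60,60,85,85,85,85,85,85], dp=[[0,0,-10],[0,0,-25],[0,0,-30],[0,0,-30],[0,0,-30],[0,0,-15],[0,0,-5],[0,0,0],[0,0,0],[0,0,0]], delta_rot=[[0,0,0],[0,0,0],[0,0,0],[0,0,0],[0,0,0],[0,0,0],[0,0,0],[0,0,0],[0,0,0],[0,0,0]])

```text
t: 16.9
tool_pos: [0.6182, 0.0203, 0.434]
tool_rot: [[-0.952, 0.307, -0.002], [0.307, 0.952, -0.0], [0.002, -0.001, -1.0]]
ft_force: [-0.3, 0.2, -0.2]
finger_gap: 0.0851
```

```bash
python3 - <<'E'
from h import *
import pickle
s,im=snap('wrist','w10');pickle.dump(s,open('w10.pkl','wb'))
_,b=snap('scene','s10')
print(s['tool_pos'])
cv2.imwrite('pics/c10.png',np.hstack([cv2.resize(im[100:300,190:390],None,fx=2,fy=2),cv2.resize(b[150:270,220:340],(400,400),interpolation=cv2.INTER_CUBIC)]))
print(proj('wrist',[[.6189,.0209,z] for z in(.142,.112,.1)],s),proj('scene',[[.6189,.0209,z] for z in(.142,.112,.1)]))
E
```

```text
[0.6182 0.0203 0.434 ]
[[282.8051 210.0317]
 [282.8584 201.172 ]
 [282.8769 198.0913]] [[255.9939 198.9298]
 [256.4647 208.7437]
 [256.6495 212.5812]]
```

View pics/c10.png

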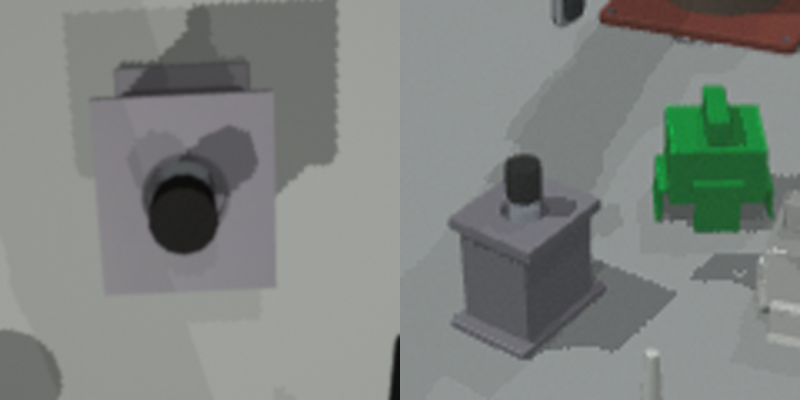

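```bash
python3 - <<'E'
from h import *
plan(np.array([.538,.242,.40]),Rt([np.cos(.036),np.sin(.036),0],[0,0,-1]),8)
E
```

```text
from [0.6182 0.0203 0.4341] dist mm 238.17576295638074 rot deg [-0.1021 -0.0434 70.051 ]
0 [18.0, 23.3, 4.3] [-0.01, -0.01, 8.76]
1 [21.4, 20.3, 4.3] [-0.01, -0.01, 8.76]
2 [24.2, 16.8, 4.3] [-0.01, -0.01, 8.76]
3 [26.5, 12.9, 4.3] [-0.01, -0.01, 8.76]
4 [28.1, 8.7, 4.3] [-0.01, -0.01, 8.76]
5 [29.1, 4.3, 4.3] [-0.01, -0.01, 8.76]
6 [29.5, -0.2, 4.3] [-0.01, -0.01, 8.76]
7 [29.1, -4.6, 4.3] [-0.01, -0.01, 8.76]
```

Request:
arm_command(fingers=[85,60,60,60,60,60,60,60,60,60], dp=[[18,23,4],[21.5,20,4],[24,17,4],[26.5,13,4],[28,9,4],[29,4,5],[29.5,0,5],[29,-4.5,4],[0,0,0],[0,0,0]], delta_rot=[[0,0,8.7],[0,0,8.8],[0,0,8.8],[0,0,8.8],[0,0,8.8],[0,0,8.8],[0,0,8.8],[0,0,8.5],[0,0,0],[0,0,0]])

```text
t: 18.25
tool_pos: [0.5398, 0.2485, 0.3966]
tool_rot: [[0.004, 1.0, -0.004], [1.0, -0.004, -0.003], [-0.003, -0.004, -1.0]]
ft_force: [0.5, 0.1, 0.3]
finger_gap: 0.0598
```

```bash
python3 - <<'E'
from h import *
import pickle
s,im=snap('wrist','w11');pickle.dump(s,open('w11.pkl','wb'))
plan(np.array([.538,.242,.33]),Rt([np.cos(.036),np.sin(.036),0],[0,0,-1]),1)
E
```

```text
from [0.5397 0.2487 0.3965] dist mm 66.86287499980948 rot deg [-0.2374  0.1526 -2.2949]
0 [-6.5, -1.4, 66.5] [-0.24, 0.15, -2.29]
```

View pics/w11.png

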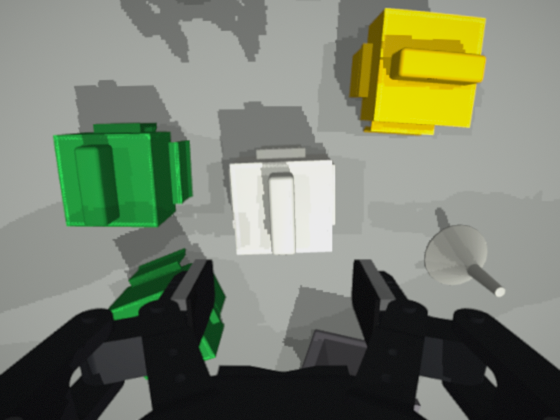

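```bash
python3 - <<'E'
from h import *
im=cv2.imread('pics/w11.png');sub=im[145:265,220:345]
sub=np.clip((sub.astype(float)-120)*2,0,255).astype(np.uint8)
cv2.imwrite('pics/c11.png',cv2.resize(sub,None,fx=6,fy=5,interpolation=cv2.INTER_CUBIC))
E
```

```text
(no output)
```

View pics/c11.png

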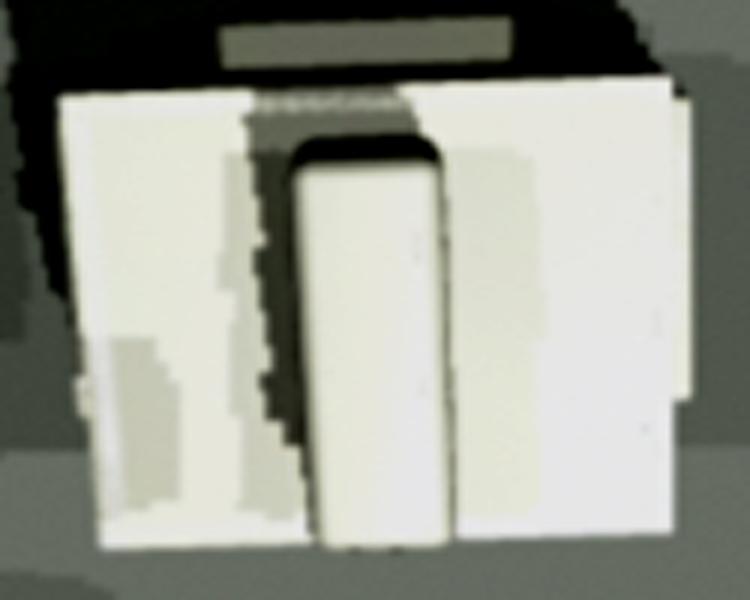

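```bash
python3 - <<'E'
from h import *
import pickle
s=pickle.load(open('w11.pkl','rb'))
f=lambda q:np.array([(220+x/6,145+y/5) for x,y in q])
H=onz('wrist',f([(58,95),(672,78),(675,533),(100,549)]),.079,s)
P=onz('wrist',f([(297,163),(438,163),(453,545),(318,547)]),.106,s)
for X in(H,P):
    print(X,X.mean(0),[round(np.linalg.norm(X[i]-X[i-1]),4) for i in range(4)])
    for a,b in((3,0),(2,1)):
        e=X[b]-X[a];print(np.arctan2(-e[0],e[1]))
    for a,b in((0,1),(3,2)):
        e=X[b]-X[a];print(np.arctan2(e[1],e[0]))
E
```

```text
[[0.4947 0.2798 0.079 ]
 [0.579  0.2822 0.079 ]
 [0.5822 0.2021 0.079 ]
 [0.4972 0.1993 0.079 ]] [0.5383 0.2408 0.079 ] [np.float64(0.0805), np.float64(0.0844), np.float64(0.0802), np.float64(0.085)]
0.032146050770714626
0.039025215494993104
0.029168967859190358
0.03279136766159522
[[0.5286 0.2728 0.106 ]
 [0.5463 0.2728 0.106 ]
 [0.5485 0.211  0.106 ]
 [0.5305 0.2107 0.106 ]] [0.5385 0.2418 0.106 ] [np.float64(0.0622), np.float64(0.0177), np.float64(0.0618), np.float64(0.018)]
0.030554732176379003
0.03609928814380996
-0.0038418475844792114
0.01606972969482314
```

```bash
python3 - <<'E'
from h import *
plan(np.array([.5384,.2413,.256]),Rt([np.cos(.033),np.sin(.033),0],[0,0,-1]),1)
E
```

```text
from [0.5397 0.2487 0.3965] dist mm 140.7041236102693 rot deg [-0.2372  0.153  -2.123 ]
0 [-7.0, -0.7, 140.5] [-0.24, 0.15, -2.12]
```

Request:
arm_command(fingers=[60,60,60,60,60,60,60,60,60,60], dp=[[-3.5,-0.7,10],[-3.5,-0.7,18],[0,0,18],[0,0,18],[0,0,16],[0,0,14],[0,0,8],[0,0,4],[0,0,0],[0,0,0]], delta_rot=[[-0.1,0,-1],[-0.1,0,-1.1],[0,0,0],[0,0,0],[0,0,0],[0,0,0],[0,0,0],[0,0,0],[0,0,0],[0,0,0]])

```text
t: 19.55
tool_pos: [0.5396, 0.2376, 0.2843]
tool_rot: [[-0.033, 0.999, 0.001], [0.999, 0.033, -0.003], [-0.003, 0.001, -1.0]]
ft_force: [0.1, 0.1, -0.4]
finger_gap: 0.0596
```

```bash
python3 - <<'E'
from h import *
s,im=snap('wrist','w12')
plan(np.array([.5384,.2413,.256]),Rt([np.cos(.033),np.sin(.033),0],[0,0,-1]),1)
E
```

```text
from [0.5396 0.2376 0.2843] dist mm 28.593627173504842 rot deg [ 0.038   0.1584 -0.0162]
0 [3.8, -1.1, 28.3] [0.04, 0.16, -0.02]
```

View pics/w12.png

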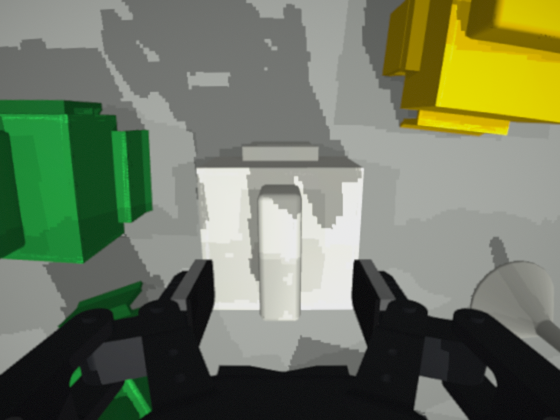

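Request:
arm_command(fingers=[60,60,60,60,60,60,60,60,60,60], dp=[[2,-0.5,6],[2,-0.5,8],[0,0,8],[0,0,4],[0,0,2],[0,0,0],[0,0,0],[0,0,0],[0,0,0],[0,0,0]], delta_rot=[[0,0.1,0],[0,0.1,0],[0,0,0],[0,0,0],[0,0,0],[0,0,0],[0,0,0],[0,0,0],[0,0,0],[0,0,0]])

```text
t: 20.85
tool_pos: [0.5386, 0.242, 0.255]
tool_rot: [[-0.033, 0.999, 0.002], [0.999, 0.033, 0.002], [0.002, 0.002, -1.0]]
ft_force: [0.4, -0.6, -0.5]
finger_gap: 0.0602
```

```bash
python3 - <<'E'
from h import *
s,im=snap('wrist','w13')
plan(np.array([.5384,.2413,.256]),Rt([np.cos(.033),np.sin(.033),0],[0,0,-1]),1)
print(s['ft_force'])
E
```

```text
from [0.5387 0.242  0.2551] dist mm 1.2207379596289316 rot deg [ 0.0957 -0.0994 -0.0077]
0 [-0.7, -0.3, -0.9] [0.1, -0.1, -0.01]
[ 0.4361 -0.6118 -0.4506]
```

View pics/w13.png

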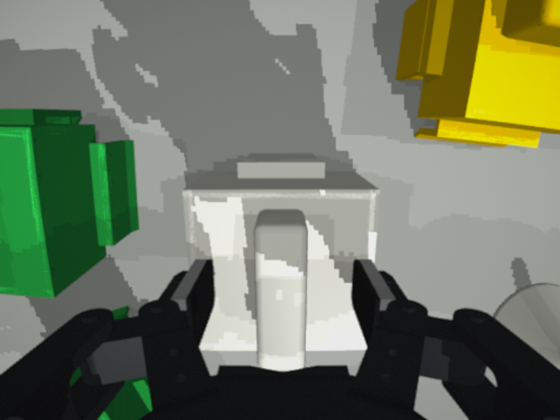

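Request:
arm_command(fingers=[12,12,12,12,12,12,12,12,12,12], dp=[[0,0,0],[0,0,0],[0,0,0],[0,0,0],[0,0,0],[0,0,-3],[0,0,-8],[0,0,-10],[0,0,-5],[0,0,0]], delta_rot=[[0,0,0],[0,0,0],[0,0,0],[0,0,0],[0,0,0],[0,0,0],[0,0,0],[0,0,0],[0,0,0],[0,0,0]], newtons=100)

```text
t: 22.15
tool_pos: [0.5385, 0.2419, 0.2831]
tool_rot: [[-0.033, 0.999, 0.002], [0.999, 0.033, 0.002], [0.002, 0.002, -1.0]]
ft_force: [0.4, -0.3, -1.5]
finger_gap: 0.0183
```

```bash
python3 - <<'E'
from h import *
s,im=snap('wrist','w14');_,b=snap('scene','s14')
print(s['ft_force'],s['moment'],s['finger_gap'])
cv2.imwrite('pics/c14.png',np.hstack([im,cv2.resize(b[120:270,300:420],(336,420))])[:, 100:])
plan(np.array([.6189,.0209,.42]),Rt([np.cos(.2655),-np.sin(.2655),0],[0,0,-1]),1)
E
```

```text
[ 0.4005 -0.2565 -1.5113] [-0.025   0.0187  0.0324] 0.018253767815599908
from [0.5383 0.2419 0.2825] dist mm 272.42912064188715 rot deg [ 0.042  -0.0854 17.0925]
0 [-223.3, 73.4, -137.7] [0.04, -0.09, 17.09]
```

View pics/c14.png

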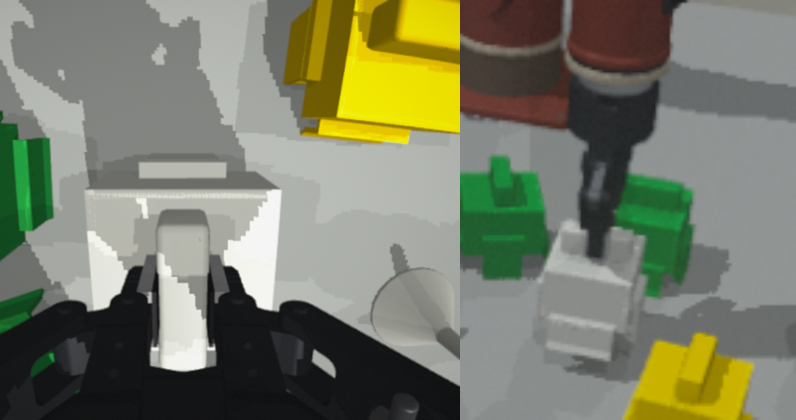

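Request:
arm_command(fingers=[12,12,12,12,12,12,12,12,12,12], dp=[[0,0,-15],[0,0,-28],[0,0,-30],[0,0,-30],[0,0,-28],[-10,3,-14],[-25,8,0],[-28,9,0],[-28,9,0],[-28,9,0]], delta_rot=[[0,0,0],[0,0,0],[0,0,0],[0,0,0],[0,0,0],[0,0,1.5],[0,0,2],[0,0,2],[0,0,2],[0,0,2]])

```text
t: 23.5
tool_pos: [0.5718, 0.1116, 0.4328]
tool_rot: [[0.146, 0.989, -0.002], [0.989, -0.146, -0.002], [-0.002, -0.002, -1.0]]
ft_force: [0.7, -0.2, -1.5]
finger_gap: 0.018
```

```bash
python3 - <<'E'
from h import *
plan(np.array([.6189,.0209,.432]),Rt([np.cos(.2655),-np.sin(.2655),0],[0,0,-1]),5)
E
```

```text
from [0.5718 0.1116 0.4328] dist mm 102.15394885256956 rot deg [-0.0947  0.1215  6.8326]
0 [-16.6, 12.0, 0.2] [-0.02, 0.02, 1.37]
1 [-16.3, 12.3, 0.2] [-0.02, 0.02, 1.37]
2 [-16.0, 12.7, 0.2] [-0.02, 0.02, 1.37]
3 [-15.7, 13.1, 0.2] [-0.02, 0.02, 1.37]
4 [-15.4, 13.5, 0.2] [-0.02, 0.02, 1.37]
```

Request:
arm_command(fingers=[12,12,12,12,12,12,12,12,12,12], dp=[[-16,12,0],[-16,12,0],[-16,13,0],[-16,13,0],[-10,8,0],[-4,4,0],[0,0,0],[0,0,0],[0,0,0],[0,0,0]], delta_rot=[[0,0,1.4],[0,0,1.4],[0,0,1.4],[0,0,1.4],[0,0,1.2],[0,0,0],[0,0,0],[0,0,0],[0,0,0],[0,0,0]])

```text
t: 24.75
tool_pos: [0.6205, 0.0163, 0.4319]
tool_rot: [[0.27, 0.963, -0.003], [0.963, -0.27, -0.002], [-0.003, -0.003, -1.0]]
ft_force: [-0.6, -0.3, -1.7]
finger_gap: 0.0185
```

```bash
python3 - <<'E'
from h import *
s,im=snap('wrist','w15');snap('scene','s15')
plan(np.array([.6189,.0209,.432]),Rt([np.cos(.2655),-np.sin(.2655),0],[0,0,-1]),1)
E
```

```text
from [0.6205 0.0162 0.4319] dist mm 5.001567950625749 rot deg [-0.1657  0.1511 -0.4817]
0 [4.1, -2.8, -0.1] [-0.17, 0.15, -0.48]
```

View pics/w15.png

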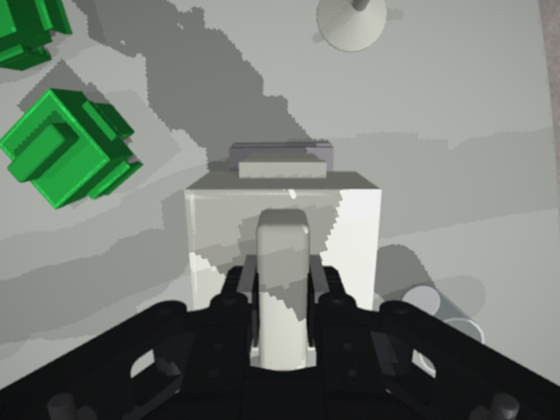

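View pics/s15.png

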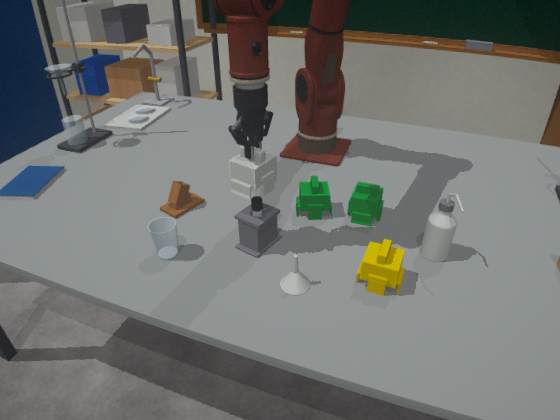

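```bash
python3 - <<'E'
from h import *
s=ctrl.sense();im=cv2.imread('pics/w15.png')
C=np.array([.6189,.0209]);ya=-.2655
ex=np.array([np.cos(ya),np.sin(ya)]);ey=np.array([-ex[1],ex[0]])
def c(x,y,z): return [*(C+ex*x+ey*y),z]
print('rim',proj('wrist',[c(-.045,.04,.1),c(.045,.04,.1)],s),'foot',proj('wrist',[c(-.055,.038,.0),c(.055,.038,.0)],s))
sub=im[130:220,170:400];cv2.imwrite('pics/c15.png',cv2.resize(cv2.convertScaleAbs(sub,alpha=1.2),(782,306),interpolation=cv2.INTER_CUBIC))
E
```

```text
rim [[228.2114 147.1031]
 [333.3377 146.1713]] foot [[233.0511 141.6707]
 [329.8545 140.8115]]
```

View pics/c15.png

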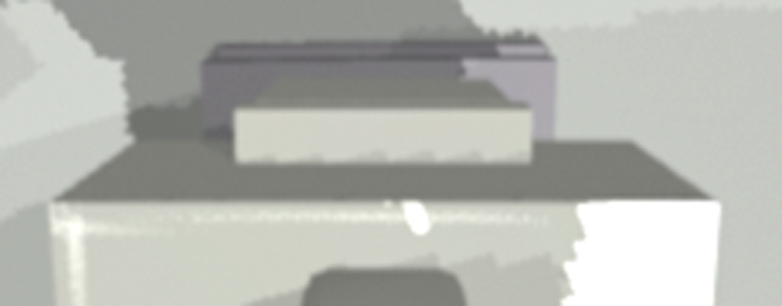

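Request:
arm_command(fingers=[12,12,12,12,12,12,12,12,12,12], dp=[[2,-1.7,0],[2,-1.6,0],[0,0,4],[0,0,6],[0,0,6],[0,0,6],[0,0,4],[0,0,0],[0,0,0],[0,0,0]], delta_rot=[[-0.1,0.1,-0.2],[-0.1,0.1,-0.3],[0,0,0],[0,0,0],[0,0,0],[0,0,0],[0,0,0],[0,0,0],[0,0,0],[0,0,0]])

```text
t: 26.1
tool_pos: [0.6182, 0.0213, 0.4037]
tool_rot: [[0.261, 0.965, 0.001], [0.965, -0.261, 0.001], [0.001, 0.0, -1.0]]
ft_force: [-1.1, 0.1, -1.7]
finger_gap: 0.018
```

```bash
python3 - <<'E'
from h import *
s,im=snap('wrist','w16')
plan(np.array([.6189,.0209,.405]),Rt([np.cos(.2655),-np.sin(.2655),0],[0,0,-1]),1)
sub=im[130:220,170:400];cv2.imwrite('pics/c16.png',cv2.resize(cv2.convertScaleAbs(sub,alpha=1.2),(782,306),interpolation=cv2.INTER_CUBIC))
C=np.array([.6189,.0209]);ya=-.2655
ex=np.array([np.cos(ya),np.sin(ya)]);ey=np.array([-ex[1],ex[0]])
def c(x,y,z): return [*(C+ex*x+ey*y),z]
print('rim',proj('wrist',[c(-.045,.04,.1),c(.045,.04,.1)],s))
_,b=snap('scene','s16');_,t=snap('top','t16')
cv2.imwrite('pics/d16.png',np.hstack([cv2.resize(b[140:260,200:320],(400,400),interpolation=cv2.INTER_CUBIC),cv2.resize(t[120:240,260:380],(400,400),interpolation=cv2.INTER_CUBIC)]))
E
```

```text
from [0.6182 0.0213 0.4037] dist mm 1.4951495406848976 rot deg [ 0.0294 -0.0506  0.0557]
0 [-0.2, 0.8, -1.3] [0.03, -0.05, 0.06]
rim [[226.7337 156.5131]
 [341.8387 156.5833]]
```

View pics/c16.png

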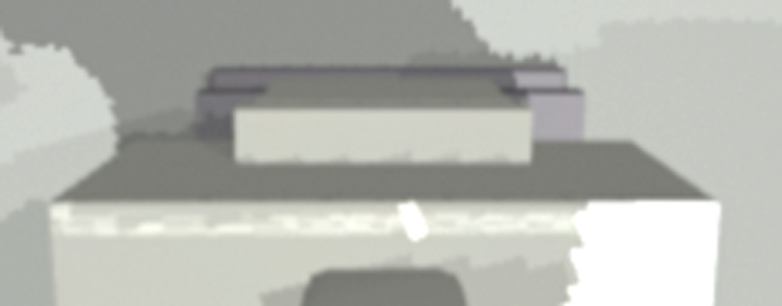

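View pics/d16.png

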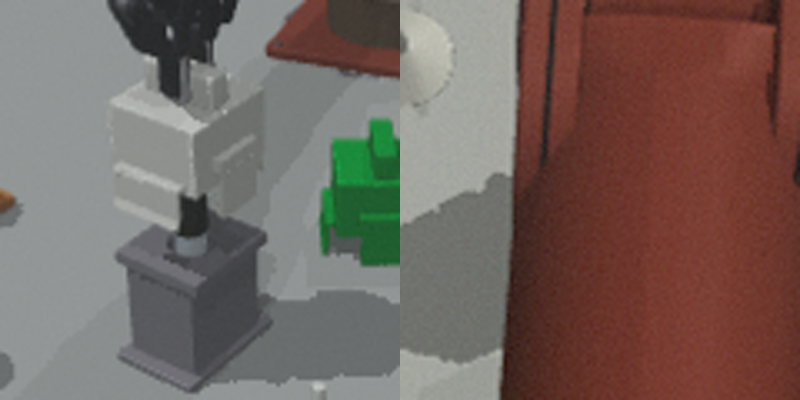

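Request:
arm_command(fingers=[12,12,12,12,12,12,12,12,12,12], dp=[[0.5,0.5,3],[0.5,0.5,7],[0,0,8],[0,0,8],[0,0,8],[0,0,6],[0,0,5],[0,0,0],[0,0,0],[0,0,0]], delta_rot=[[0,0,0],[0,0,0],[0,0,0],[0,0,0],[0,0,0],[0,0,0],[0,0,0],[0,0,0],[0,0,0],[0,0,0]])

```text
t: 27.5
tool_pos: [0.6195, 0.0222, 0.3552]
tool_rot: [[0.261, 0.965, 0.0], [0.965, -0.261, 0.001], [0.001, 0.0, -1.0]]
ft_force: [0.4, 0.4, -1.9]
finger_gap: 0.0181
```

```bash
python3 - <<'E'
from h import *
s,im=snap('wrist','w17')
print(s['ft_force'],s['moment'],s['finger_gap'])
plan(np.array([.6189,.0209,.35]),Rt([np.cos(.2655),-np.sin(.2655),0],[0,0,-1]),1)
sub=im[130:220,170:400];
_,b=snap('scene','s17')
cv2.imwrite('pics/d17.png',np.vstack([cv2.resize(cv2.convertScaleAbs(sub,alpha=1.2),(690,270),interpolation=cv2.INTER_CUBIC),cv2.resize(b[150:260,205:320],(690,330),interpolation=cv2.INTER_CUBIC)]))
E
```

```text
[ 0.3782  0.3706 -1.9182] [ 0.0439  0.0211 -0.0049] 0.018141099680292545
from [0.6195 0.0222 0.3552] dist mm 5.408337948744609 rot deg [ 0.0075 -0.0392  0.0603]
0 [-1.4, -0.2, 5.2] [0.01, -0.04, 0.06]
```

View pics/d17.png

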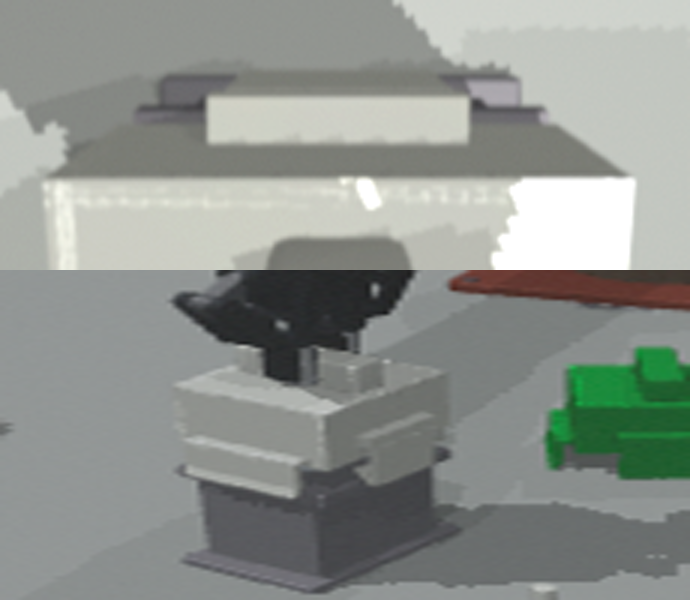

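Request:
arm_command(fingers=[12,12,12,12,12,12,12,12,12,12], dp=[[0,0,3],[0,0,3],[0,0,2],[0,0,2],[0,0,2],[0,0,2],[0,0,2],[0,0,2],[0,0,0],[0,0,0]], delta_rot=[[0,0,0],[0,0,0],[0,0,0],[0,0,0],[0,0,0],[0,0,0],[0,0,0],[0,0,0],[0,0,0],[0,0,0]])

```text
t: 28.85
tool_pos: [0.6207, 0.0211, 0.3415]
tool_rot: [[0.262, 0.965, 0.006], [0.965, -0.262, 0.002], [0.004, 0.005, -1.0]]
ft_force: [-0.9, -0.0, 1.4]
finger_gap: 0.018
```

```bash
python3 - <<'E'
from h import *
s,im=snap('wrist','w18')
print(s['ft_force'],s['moment'],s['finger_gap'])
plan(np.array([.6189,.0209,.329]),Rt([np.cos(.2655),-np.sin(.2655),0],[0,0,-1]),1)
sub=im[130:220,170:400];
_,b=snap('scene','s18')
cv2.imwrite('pics/d18.png',np.vstack([cv2.resize(cv2.convertScaleAbs(sub,alpha=1.2),(690,270),interpolation=cv2.INTER_CUBIC),cv2.resize(b[150:260,205:320],(690,330),interpolation=cv2.INTER_CUBIC)]))
E
```

```text
[-0.8851 -0.0298  1.3892] [-0.1341  0.2103 -0.0363] 0.018037916541389948
from [0.6207 0.0211 0.3415] dist mm 12.607552022370696 rot deg [ 0.3044 -0.2285  0.0222]
0 [-0.7, -1.7, 12.5] [0.3, -0.23, 0.02]
```

View pics/d18.png

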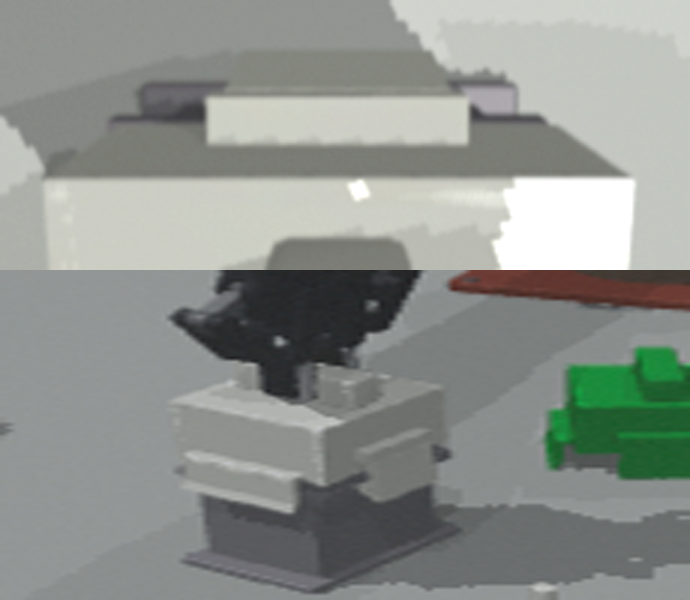

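Request:
arm_command(fingers=[12,12,12,12,12,12,12,12,12,12], dp=[[0,-0.7,0],[0,-0.7,0],[0,0,0],[0,0,2],[0,0,2.5],[0,0,2.5],[0,0,2.5],[0,0,2.5],[0,0,2.5],[0,0,0]], delta_rot=[[0.15,-0.1,0],[0.15,-0.1,0],[0,0,0],[0,0,0],[0,0,0],[0,0,0],[0,0,0],[0,0,0],[0,0,0],[0,0,0]])

```text
t: 30.2
tool_pos: [0.6194, 0.0214, 0.3297]
tool_rot: [[0.262, 0.965, 0.001], [0.965, -0.262, 0.003], [0.003, -0.0, -1.0]]
ft_force: [-0.2, -0.1, -2.4]
finger_gap: 0.0183
```

```bash
python3 - <<'E'
from h import *
s,im=snap('wrist','w19')
print(s['ft_force'],s['moment'],s['finger_gap'])
plan(np.array([.6189,.0209,.329]),Rt([np.cos(.2655),-np.sin(.2655),0],[0,0,-1]),1)
sub=im[130:220,170:400];
_,b=snap('scene','s19')
cv2.imwrite('pics/d19.png',np.vstack([cv2.resize(cv2.convertScaleAbs(sub,alpha=1.2),(690,270),interpolation=cv2.INTER_CUBIC),cv2.resize(b[150:260,205:320],(690,330),interpolation=cv2.INTER_CUBIC)]))
E
```

```text
[-0.2132 -0.0998 -2.4318] [-0.0091  0.0434 -0.0117] 0.01828996199623216
from [0.6194 0.0214 0.3295] dist mm 0.9004890275740636 rot deg [-0.0074 -0.1722  0.0351]
0 [-0.7, -0.3, 0.5] [-0.01, -0.17, 0.04]
```

View pics/d19.png

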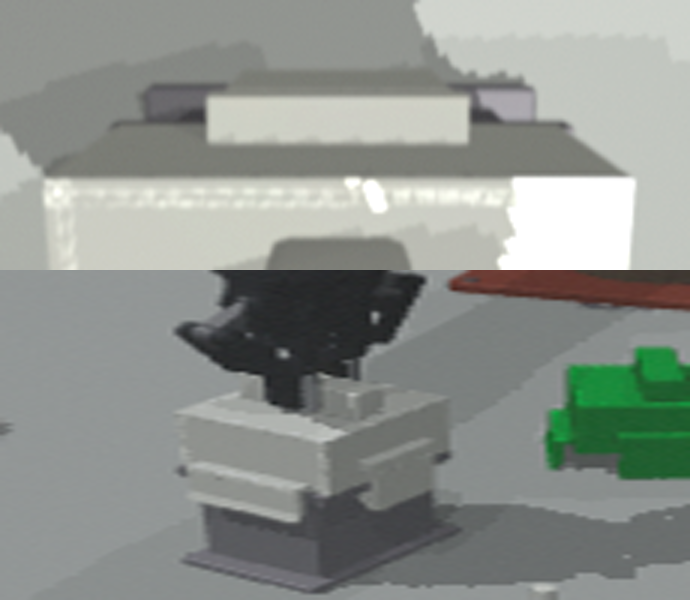

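Request:
arm_command(fingers=[12,12,12,12,12,12,12,12,12,12], dp=[[0,0,1],[0,0,1],[0,0,1],[0,0,1.5],[0,0,1.5],[0,0,1.5],[0,0,1.5],[0,0,1.5],[0,0,1.5],[0,0,1.5]], delta_rot=[[0,0,0],[0,0,0],[0,0,0],[0,0,0],[0,0,0],[0,0,0],[0,0,0],[0,0,0],[0,0,0],[0,0,0]])

```text
t: 31.55
tool_pos: [0.6193, 0.0203, 0.3294]
tool_rot: [[0.261, 0.965, 0.002], [0.965, -0.261, 0.01], [0.011, -0.001, -1.0]]
ft_force: [-8.5, -0.3, 19.3]
finger_gap: 0.0184
```

```bash
python3 - <<'E'
from h import *
s=ctrl.sense()
print(s['ft_force'],s['moment'],s['finger_gap'],s['tool_pos'])
E
```

```text
[-8.4923 -0.2835 19.2741] [-0.3698  1.825  -0.0326] 0.018431801466736876 [0.6193 0.0203 0.3294]
```

Request:
arm_command(fingers=[12,12,60,60,60,60,60,60,60,60], dp=[[0,0,-0.5],[0,0,0],[0,0,0],[0,0,0],[0,0,0],[0,0,0],[0,0,-10],[0,0,-25],[0,0,-30],[0,0,-30]], delta_rot=[[0,0,0],[0,0,0],[0,0,0],[0,0,0],[0,0,0],[0,0,0],[0,0,0],[0,0,0],[0,0,0],[0,0,0]])

```text
t: 32.8
tool_pos: [0.6185, 0.0198, 0.4261]
tool_rot: [[0.261, 0.965, -0.003], [0.965, -0.261, 0.009], [0.008, -0.005, -1.0]]
ft_force: [-0.8, -0.3, 0.1]
finger_gap: 0.06
```

```bash
python3 - <<'E'
from h import *
s,im=snap('wrist','w20');_,b=snap('scene','s20')
print(s['ft_force'],s['finger_gap'],s['tool_pos'])
cv2.imwrite('pics/d20.png',np.hstack([im,cv2.resize(b[150:270,200:320],(420,420),interpolation=cv2.INTER_CUBIC)])[:,180:])
C=np.array([.6189,.0209]);ya=-.2655
ex=np.array([np.cos(ya),np.sin(ya)]);ey=np.array([-ex[1],ex[0]])
def c(x,y,z): return [*(C+ex*x+ey*y),z]
for z,n in((.18,'rib'),):
  q=[c(-.01,.032,z),c(.01,.032,z),c(.01,-.032,z),c(-.01,-.032,z),c(-.042,.04,.153),c(.042,.04,.153)]
  print(proj('wrist',q,s),proj('scene',q+[c(-.042,-.04,.153),c(.042,-.04,.153)]))
E
```

```text
[-0.7775 -0.3087  0.0869] 0.06002885525205631 [0.6185 0.0198 0.4261]
[[269.8594 179.4782]
 [301.789  179.5293]
 [300.3401 273.5929]
 [270.7133 273.5227]
 [225.5119 161.8383]
 [345.9135 162.0129]] [[268.06   188.1805]
 [263.0449 191.6537]
 [242.9426 183.9285]
 [248.0602 180.665 ]
 [278.4754 192.9281]
 [257.7937 207.9536]
 [254.0264 183.7053]
 [232.8208 197.6174]]
```

View pics/d20.png

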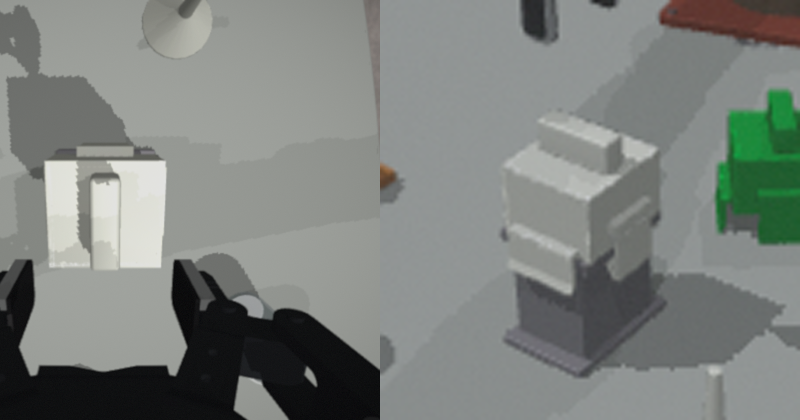

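```bash
python3 - <<'E'
from h import *
b=cv2.imread('pics/s20.png');im=cv2.imread('pics/w20.png')
cv2.imwrite('pics/e20.png',np.hstack([cv2.resize(cv2.convertScaleAbs(b[178:260,228:285],alpha=1.3),(400,576),interpolation=cv2.INTER_CUBIC),cv2.resize(im[135:280,215:360],(400,576),interpolation=cv2.INTER_CUBIC)]))
C=np.array([.6189,.0209]);ya=-.2655
ex=np.array([np.cos(ya),np.sin(ya)]);ey=np.array([-ex[1],ex[0]])
def c(x,y,z): return [*(C+ex*x+ey*y),z]
s=ctrl.sense();print(s['tool_pos'])
E
```

```text
[0.6193 0.0192 0.4287]
```

View pics/e20.png

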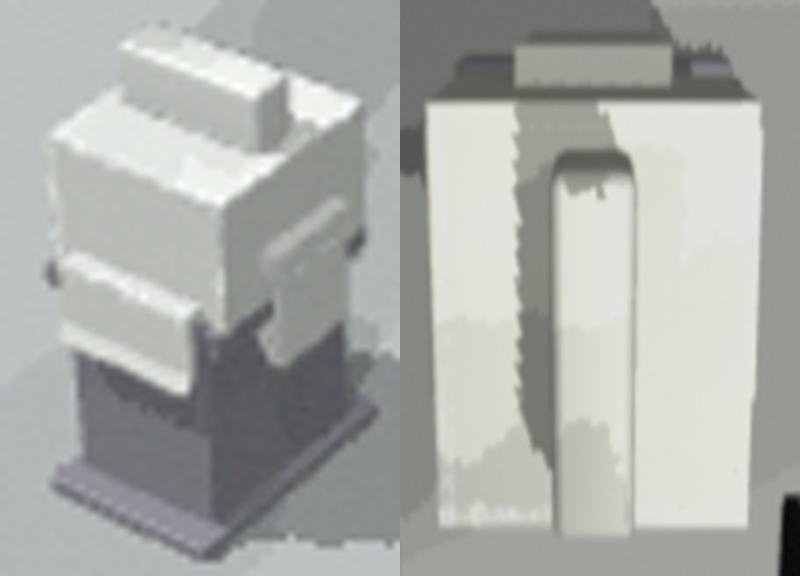

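```bash
python3 - <<'E'
from h import *
s=ctrl.sense();R=s['tool_rot']
s2=dict(s);s2['tool_pos']=np.array([.6185,.0198,.4261])
q=np.array([(427,101),(762,101),(748,526),(438,526)],float)-[400,0];q=q/[400/145,576/145]+[215,135]
for ss in (s2,s):
  for z in(.153,.157):
    P=onz('wrist',q,z,ss);print(z,P.mean(0),[round(float(np.linalg.norm(P[i]-P[i-1])),4) for i in range(4)],np.arctan2(*(P[1]-P[0])[[1,0]]),np.arctan2(*(P[2]-P[3])[[1,0]]))
E
```

```text
0.153 [0.6203 0.022  0.153 ] [0.0805, 0.0847, 0.0805, 0.085] -0.26482805414372984 -0.26532156260236456
0.157 [0.6206 0.023  0.157 ] [0.0791, 0.0833, 0.0792, 0.0836] -0.2648280541437297 -0.2653215626023647
0.153 [0.621  0.0207 0.153 ] [0.0813, 0.0856, 0.0814, 0.0859] -0.26482805414372956 -0.2653215626023643
0.157 [0.6212 0.0218 0.157 ] [0.08, 0.0842, 0.08, 0.0845] -0.26482805414372945 -0.26532156260236445
```

Request:
arm_command(fingers=[60,60,60,60,60,60,60,60,60,60], dp=[[0,0,-10],[-20,0,-5],[-25,0,0],[-25,0,0],[-25,0,0],[-25,0,0],[-25,0,0],[-20,0,0],[0,0,0],[0,0,0]], delta_rot=[[0,0,0],[0,0,0],[0,0,0],[0,0,0],[0,0,0],[0,0,0],[0,0,0],[0,0,0],[0,0,0],[0,0,0]])

```text
t: 34.15
tool_pos: [0.567, -0.1594, 0.4399]
tool_rot: [[0.274, 0.962, -0.004], [0.962, -0.274, 0.009], [0.008, -0.006, -1.0]]
ft_force: [0.3, -1.0, 0.0]
finger_gap: 0.0598
```

```bash
python3 - <<'E'
from h import *
s,im=snap('wrist','w21');print(s['tool_pos'])
snap('top','t21')
E
```

```text
[ 0.567  -0.1594  0.4399]
```

View pics/w21.png

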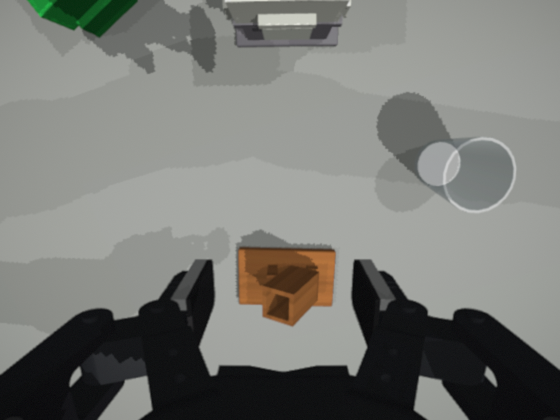

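View pics/t21.png

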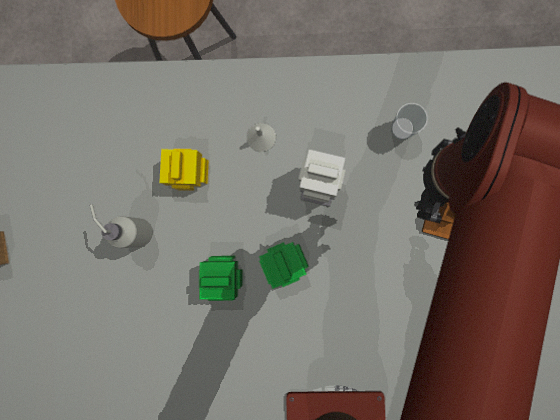

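The -y clip at wrist (287,18) lies close in, like the +y one. In the top view the cover sits at (322,175), and the beaker (410,120), funnel (261,137) and wash bottle (120,232) are where they started.

```bash
python3 - <<'E'
from bench import ctrl
print(ctrl.finish_job())
E
```

```text
the job is handed in; nothing more can be done
None
```

I put the tube in the carrier's bore, pressed the white cover down over it, and handed the job in after about 34 s. No verdict comes back, so what follows is what my own checks showed.

- **Tube:** I pulled it out of the rest along its axis, stood it upright, lowered it and let go. With the gripper withdrawn, the wrist and scene views put the stopper's top where a fully seated tube should be, about 142 mm above the bench and within about 1–2 mm of the bore's axis.
- **Cover:** It caught on the way down, about 1–2 mm off in x and slightly tilted. I corrected that and pressed on. The vertical force fell back to about its unloaded level, as expected after the snap. A further press met a firm stop at about 20 N, with the rib at about 167 mm (fully home is 166.5 mm).
- **After release:** The hood measured within about 2 mm of the carrier's axis. It was level and at the right height, as far as the picture shows.
- **Clips:** The +y clip was plainly in. The -y clip I saw only at a slant near the picture's edge; it looked closed, but I could not measure its angle.
- **Bystanders:** In the last top picture the beaker, funnel and wash bottle are where they started.
- **Disagreement:** The scene and top cameras differed by about 5–7 mm on the carrier's position. I relied on the wrist camera, which agreed with their average.

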